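# Level the dish dryer, load the washed cups and set its timer

### The job

Get the countertop dish dryer ready: first, with all the washed cups still on the counter, screw its raised adjustable foot down by the black knob (clockwise) until the sole just touches the counter, without jacking it up hard. Then stand all the upturned cups, just as they are, in the dryer's tray; the scrub brush lying in the tray belongs flat in the blue brush caddy. Last of all turn the timer dial clockwise until its white pointer is at the red mark, and leave the soap bottles and the yellow bowl alone.

Things in the scene. Friction and masses are not known exactly. Their poses are not given: they have to be found in the camera images.
- dryer: White dish dryer, fixed; origin under the middle of its tray at counter height; yaw near 0; the outrigger with the screw foot is at its +y end (left), the pod with the dial at its -y end. Tray inside: 200 mm (x) by 230 mm (y), centred on the origin; its floor is 60 mm above the counter, its rim walls 7.5 mm thick end at 74 mm. Four cups fit in two rows of two, e.g. at x +-45, y +-55 mm.
- sole: The adjustable foot's round black rubber sole (42 mm across, 10 mm thick), on a steel spindle through the grey outrigger at x -50, y +165 mm of the dryer; it goes straight up and down as the knob on top is turned. Origin: the centre of its underside. The outrigger's top is 75 mm above the counter, 60 mm wide (x).
- foot_sole (a point): Centre of the underside of the foot's sole; its height above the counter is the gap still to close (4 to 9 mm at the start).
- foot_knob (a joint): Angle (rad) of the foot's knob, growing clockwise seen from above. Right-hand screw, 10 mm a turn: foot and knob go down 1.59 mm per rad; at 0 the sole is 12 mm up, it touches at 7.54. Stays where left (friction 0.08 N m). After touching the rubber gives a little, about 28 N for each further rad: a quarter to half a rad past touching is about right, 1.1 rad too much.
- foot_knob_top (a point): Centre of the top face of the foot's knob: black, round, ribbed, 45 mm across, 28 mm high, a yellow line on top. It stands 121 mm above the counter when the sole just touches the counter (133 mm at joint value 0).
- dial (a joint): Angle (rad) of the timer dial on the dryer's pod, 0 to 4.5, grows clockwise seen from above; at 0 the pointer points to the dryer's -x. Stays where it is left; friction 0.05 N m. Starts 0.1 to 0.6.
- dial_top (a point): Top centre of the dial's grey grip bar, on the dial's axis: the bar is 62 mm long along the pointer, 14 mm wide, and reaches 34 mm down from here to a black disc (radius 36 mm, 6 mm thick). The pod's top is 3 mm below the disc, 85 mm above the counter.
- pointer (a point): Tip of the dial's white pointer, 40 mm from the dial's axis, in line with the grip bar; the white line on the bar's top lies on the same side.
- mark (a point): The red mark on the aluminium ring round the dial, here at 40 mm from the dial's axis; the pointer must be brought to it (clockwise, 1.1 to 2.8 rad from the start).
- brush: Scrub brush lying bristles down in the tray: wooden back 105 mm long (x) and 42 mm wide (y), 48 mm high in all, yellow bristle block below (94 x 34 mm, the lower 20 mm), 110 g. Origin: centre of the underside.
- caddy: Blue shallow caddy for the brush, fixed: 110 mm (x) by 170 mm (y), 16 mm high, walls and floor 4 mm. Origin: centre of the underside. The brush fits with its length along the caddy's y.
- cup0: Upturned orange plastic tumbler, 72 mm high, body 63 mm across (thick lip at the bottom, 66 mm across and 12 mm high), about 120 g; closed end up. Origin: centre of the underside, z up. May be absent.
- cup1: Upturned green plastic tumbler, 72 mm high, body 63 mm across (thick lip at the bottom, 66 mm across and 12 mm high), about 120 g; closed end up. Origin: centre of the underside, z up. May be absent.
- cup2: Upturned blue plastic tumbler, 72 mm high, body 63 mm across (thick lip at the bottom, 66 mm across and 12 mm high), about 120 g; closed end up. Origin: centre of the underside, z up. May be absent.
- cup3: Upturned red plastic tumbler, 72 mm high, body 63 mm across (thick lip at the bottom, 66 mm across and 12 mm high), about 120 g; closed end up. Origin: centre of the underside, z up. May be absent.
- table: The marble counter, its top at z = 0 all over; origin: a point on its top.
- green_soap: Bystander: green soap bottle, 70 mm across, 200 mm high; origin under its centre.
- blue_soap: Bystander: blue soap bottle, 64 mm across, 150 mm high; origin under its centre.
- bowl: Bystander: yellow bowl, 110 mm across, 50 mm high; origin under its centre.
Mind the look-alikes: they are no part of the job. What is shaped like the cup2 but purple is not meant.

How it is judged (in metres and radians):
On the way, in this order (a step that is already met when the one before it is completed fails the run):
1. the foot's sole touches the counter, not jacked up, all cups still on the counter (contact force between sole and table between 0.5 and 35 N and height (world z) of each of cup0, cup1, cup2, cup3 below 0.03 m), for 0.2 s.
2. all cups stand upturned in the tray, let go (x of cup0 in the frame of dryer between -0.085 and 0.085 m and y of cup0 in the frame of dryer between -0.1 and 0.1 m and z of cup0 in the frame of dryer between 0.055 and 0.066 m and angle between each of cup0, cup1, cup2, cup3's own z axis and vertical below 0.1 rad and linear speed of each of cup0, cup1, cup2, cup3 below 0.03 m/s and contact force between each of cup0, cup1, cup2, cup3 and the fingers below 0.1 N and x of cup1 in the frame of dryer between -0.085 and 0.085 m and y of cup1 in the frame of dryer between -0.1 and 0.1 m and z of cup1 in the frame of dryer between 0.055 and 0.066 m and x of cup2 in the frame of dryer between -0.085 and 0.085 m and y of cup2 in the frame of dryer between -0.1 and 0.1 m and z of cup2 in the frame of dryer between 0.055 and 0.066 m and x of cup3 in the frame of dryer between -0.085 and 0.085 m and y of cup3 in the frame of dryer between -0.1 and 0.1 m and z of cup3 in the frame of dryer between 0.055 and 0.066 m), for 0.2 s.
3. the dial's pointer is at the red mark (horizontal distance between pointer and mark below 0.005 m), for 0.2 s.
At the end, for the whole second after the job is handed in: The sole of the foot touches the counter with 0.5 to 35 N; every cup stands upturned on the tray floor, at rest; the brush lies flat inside the caddy; the dial's pointer tip is within 5 mm of the red mark (all of step 2 and contact force between sole and table between 0.5 and 35 N and x of brush in the frame of caddy between -0.04 and 0.04 m and y of brush in the frame of caddy between -0.06 and 0.06 m and height (world z) of brush below 0.009 m and angle between brush's own z axis and vertical below 0.12 rad and linear speed of brush below 0.03 m/s and horizontal distance between pointer and mark below 0.005 m and velocity of joint each of dial, foot_knob below 0.05 rad/s).
It fails at once if the foot is jacked up hard: pressed on the counter with more than 60 N (contact force between sole and table above 60 N).
It fails at once if the green_soap is moved more than 40 mm (distance of green_soap from where it was at the start of the episode above 0.04 m).
It fails at once if the blue_soap is moved more than 40 mm (distance of blue_soap from where it was at the start of the episode above 0.04 m).
It fails at once if the bowl is moved more than 40 mm (distance of bowl from where it was at the start of the episode above 0.04 m).
Of cup0, cup1, cup2, cup3 only 2 to 4 are there at a start; the rules pass over those that are not, and their reading is None.
At some moment in a run one of cup0, cup1, cup2, cup3 may be knocked a few centimetres aside while the robot is not near it.
It also fails if it takes over 210 s, if anything falls off the work surface, if the arm or the gripper's body presses on something with over 40 N, if the wrist force passes 120 N, or if a joint passes its speed limit or range.

### The arm

A 6-joint arm with a two-finger parallel gripper is mounted at the origin on the work surface. World frame = base frame: x ahead of the robot, y to its left, z up, the work surface at z = 0. Lengths are in mm, angles in rad, forces in N, time in s.
With the tool pointing down it reaches from about 325 to 900 mm from the base axis. Payload 6.1 kg.
Tool frame: the origin (TCP) lies at the very end of the fingers, on their centre line; the grasp point (between the pads) lies 19 mm behind it (bot.grip_point_offset is the distance from the TCP to the grasp point, in mm); z points along the fingers, y is the line along which they close (so a half turn about z gives the same grasp; the last joint's range is limited). The gripper opens to 85 mm and grips with 20 to 120 N. Pads are 22 mm wide; open, the fingers measure 114 mm over their backs; the gripper's body (76 mm by 85 mm) begins 54 mm behind the grasp point. The pads swing forward as they close: fully open they stand 13 mm farther back than shut.
Start: joints at [1.21, 0.22, 1.526, -0, 1.395, -0.126], TCP at [145.404, 607.843, 206.2] pointing down, gripper open.
Joint ranges: [-2.98, 2.98], [-0.91, 2.08], [0.09, 2.57], [-1.24, 4.39], [0.2, 2.65], [-2.68, 2.68]. Speed limits (rad/s): [2.57, 2.57, 3.01, 3.14, 3.14, 3.14].

### API

Orientations are given as a rotation vector (axis times angle).
In Python, from workcell import bot, camera, calibration, order gives the robot as it stands.
- The arm moves only by the tool arm_command, never from a script. Its argument "steps" is a list of rows, each a list of 7 numbers: the shift along the tool's x, y, z in m, then the turn, a rotation vector about the tool's x, y, z in degrees, then the opening, from 0 (shut) to 1 (fully open). In form: [[x, y, z, rx, ry, rz, jaw], ...]. A call has exactly 8 rows; each row shifts and turns the commanded pose from where the row before left it, along the tool's axes as they then stand; what a row does not reach is not made up. A row lasts 1/8 s, in which the tool goes at most 62.5 mm and 10.7 degrees, less where a joint would pass 70% of its speed; a pose out of reach is approached as far as the arm can. A call with a gripper value outside its range is refused whole. The fingers move at their own pace and stop on an object; "grip_force" is the grip in N (left out, the last holds). Time passes only in rows, so rows that do not move let the fingers close, or fill a call up. It gives the time, the measured TCP pose, the force, the opening and the grip force at its end, in the units of the state.
- bot.state(): the state, without advancing time (a new reading comes with each control period).
- camera(name): name is "scene" or "top" or "wrist"; returns the picture (480x640x3 uint8, blue, green, red); there is no depth.
- calibration(name): a dict with "fx", "fy", "cx", "cy" (pixels), "pose" (4x4, takes a point from camera to world coordinates). Camera axes: x right, y up, looking along -z (the intrinsics and any distortion apply to the point x, -y, -z); pixel columns grow to the right and rows downward; lengths in mm; the calibration is good to about 2 mm. A picture is of the moment at which its call begins: read the wrist's pose just before it. calibration takes no time and is no camera call; for the wrist camera it gives the pose at the moment of the call.
- order.finish_job(): hands the job in; it is judged then, once.
The state is a dict: "t": time; "joint_positions": joint angles; "dq": joint speeds; "joint_torque": joint torques, N m; "tcp_pos": TCP position; "eef_rot": TCP orientation; "contact_force": force on the tool from outside, world axes, zero at the start; "torque": the same for the moment, N m; "width": opening from 0.0 (shut) to 1.0 (fully open); "grip_force": force on a finger pad.
Only numpy, scipy, OpenCV 4.12 (cv2) and the standard library are available. Lean on these libraries where they do the work, as an engineer would, in place of code of your own. Each camera call takes 0.05 s, during which the arm holds its last target. There are 200 camera calls.

## Working session

There is one attempt and no reset: what is moved stays moved. The work goes in short steps, Python scripts to look and compute and a tool call to move; the robot and the scene stay as the last step left them, time stands still between calls to the robot, and variables do not carry over. Pictures are saved under pics/ and viewed, at most 14 in all, crops included, and the job is handed in when it is done.

Besides the shell and the picture viewer there is one more tool, called after "Emit:" as a command line: name --pt "numbers of a row" for each row, then --argument value for the rest. arm_command: Moves the arm, as the interface text tells. Its arguments: {"type":"object","properties":{"steps":{"type":"array"},"grip_force":{"type":"number"}},"required":["steps"]}

```bash
ls; mkdir -p pics
python3 - <<'E'
from workcell import bot,camera,calibration,order
import cv2
s=bot.state(); print({k:s[k] for k in('t','tcp_pos','eef_rot','width','contact_force')})
for n in('scene','top','wrist'):
    c=calibration(n); print(n,c)
    cv2.imwrite(f'pics/{n}0.png',camera(n))
E
```

```text
pics
{'t': 0.0, 'tcp_pos': array([145.16636278, 607.2601593 , 205.09901402]), 'eef_rot': array([-3.68009710e-01, -3.11944803e+00,  2.91507955e-03]), 'width': 1.0004835243048953, 'contact_force': array([-0.12292851, -0.7624762 , -0.54432361])}
scene {'fx': 473.34289363794727, 'fy': 473.34289363794727, 'cx': 323.4972573361779, 'cy': 250.34802192269441, 'pose': array([[ 6.19671709e-01, -5.03542248e-01,  6.02040013e-01,
         1.30390448e+03],
       [ 7.84833789e-01,  4.03949150e-01, -4.69958517e-01,
        -6.06613493e+02],
       [-6.54958281e-03,  7.63721342e-01,  6.45512831e-01,
         9.00612845e+02],
       [ 0.00000000e+00,  0.00000000e+00,  0.00000000e+00,
         1.00000000e+00]])}
top {'fx': 538.8323383978782, 'fy': 538.8323383978782, 'cx': 314.2598800717365, 'cy': 232.1791768866087, 'pose': array([[-2.37980193e-02,  9.79642410e-01, -1.99334900e-01,
         3.22547432e+02],
       [-9.99674881e-01, -2.51448273e-02, -4.22734373e-03,
        -6.22150540e+01],
       [-9.15352685e-03,  1.99169490e-01,  9.79922307e-01,
         1.29967523e+03],
       [ 0.00000000e+00,  0.00000000e+00,  0.00000000e+00,
         1.00000000e+00]])}
wrist {'fx': 362.9810681048347, 'fy': 362.9810681048347, 'cx': 323.3271127819124, 'cy': 241.79877416427811, 'pose': array([[ 2.33273053e-01, -9.19876237e-01, -3.15295719e-01,
         6.37646994e+01],
       [ 9.72406525e-01,  2.19656117e-01,  7.85922416e-02,
         6.26637064e+02],
       [-3.03850224e-03, -3.24929067e-01,  9.45733509e-01,
         3.71722582e+02],
       [ 0.00000000e+00,  0.00000000e+00,  0.00000000e+00,
         1.00000000e+00]])}
```

View pics/top0.png

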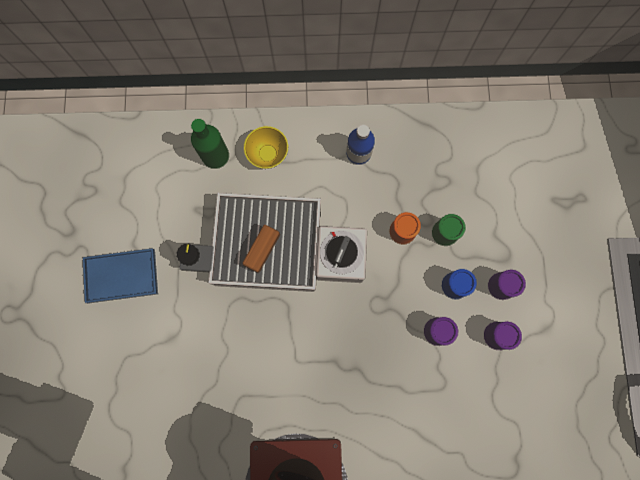

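View pics/scene0.png

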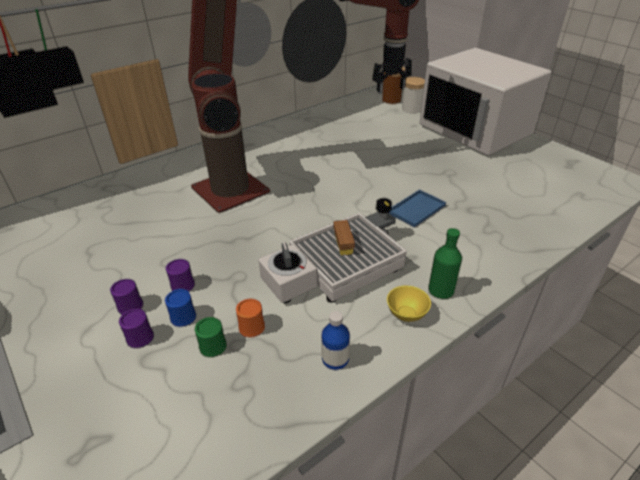

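Top view: orange cup (406,226), green cup (451,228), blue cup (461,282). There is no red cup. Look-alikes are the purple cups at (511,283), (442,330) and (507,335), and the blue soap at (360,145). Knob (188,254), dial (342,251), brush (261,249), caddy (120,276). Next is one close crop to check these choices.

```bash
cat > h.py <<'E'
import cv2,numpy as np
from workcell import bot,camera,calibration,order
def ray(c,u,v):
    P=c['pose']; d=P[:3,:3]@np.array([(u-c['cx'])/c['fx'],-(v-c['cy'])/c['fy'],-1.]); return P[:3,3],d
def px2w(c,u,v,z):
    o,d=ray(c,u,v); return o+d*(z-o[2])/d[2]
def w2px(c,p):
    P=c['pose']; q=P[:3,:3].T@(np.array(p,float)-P[:3,3]); return np.array([c['cx']+c['fx']*q[0]/-q[2],c['cy']-c['fy']*q[1]/-q[2]])
def tri(rs):
    A=np.zeros((3,3));b=np.zeros(3)
    for o,d in rs:
        d=d/np.linalg.norm(d);M=np.eye(3)-np.outer(d,d);A+=M;b+=M@o
    return np.linalg.solve(A,b)
def blobs(im,lo,hi,amin=60):
    m=cv2.inRange(cv2.cvtColor(im,cv2.COLOR_BGR2HSV),np.array(lo),np.array(hi))
    n,l,st,ce=cv2.connectedComponentsWithStats(m)
    return [(ce[i].round(1),st[i]) for i in range(1,n) if st[i][4]>=amin],l
HUE={'orange':((5,150,60),(14,255,255)),'green':((45,110,30),(75,255,255)),'blue':((105,150,50),(122,255,255)),'purple':((130,100,30),(155,255,255)),'yellow':((20,130,80),(34,255,255)),'red':((0,150,60),(4,255,255))}
E
python3 - <<'E'
from h import *
ims={n:cv2.imread(f'pics/{n}0.png') for n in('top','scene')}
c={n:calibration(n) for n in ims}
for k,(lo,hi) in HUE.items():
    for n in ims:
        for ce,st in blobs(ims[n],lo,hi,12)[0]:
            print(k,n,ce,st,px2w(c[n],*ce,36)[:2].round(0))
a=cv2.resize(ims['top'][180:340,160:360],None,fx=4,fy=4,interpolation=cv2.INTER_CUBIC)[:600]
cv2.imwrite('pics/crop1.png',a)
b=cv2.resize(ims['top'][200:350,380:540],None,fx=2,fy=2,interpolation=cv2.INTER_CUBIC)
cv2.imwrite('pics/crop2.png',b)
E
```

```text
orange top [406.6 226.1] [393 212  28  32 593] [ 589. -278.]
orange top [260.7 248. ] [243 225  36  47 798] [544.  72.]
orange scene [391.3  89.4] [383  76  18  27 386] [-226. 1002.]
orange scene [343.1 233. ] [335 222  18  27 157] [471. 117.]
orange scene [341.8 246.3] [339 243   7   7  16] [516.  75.]
orange scene [249.9 317.5] [237 299  27  38 826] [ 584. -273.]
green top [206.7 135.3] [191 119  31  33 494] [832. 205.]
green top [450.9 226.8] [439 214  26  26 478] [ 584. -384.]
green scene [38.6 20.1] [36 10  6 22 23] [-2602.    15.]
green scene [445.6 267.4] [ 429  229   32   69 1384] [761. 236.]
green scene [210.2 336.5] [195 318  31  38 888] [ 576. -376.]
blue top [369.5 141.1] [365 132   9  18  99] [ 806. -199.]
blue top [461.7 282.2] [449 269  27  28 524] [ 451. -399.]
blue scene [180.1 307.1] [166 289  29  37 793] [ 446. -390.]
blue scene [335.2 336.9] [322 325  27  25 535] [ 759. -149.]
blue scene [335.8 366.4] [326 363  21   6  32] [ 824. -200.]
purple top [510.7 282.8] [498 270  27  27 534] [ 447. -514.]
purple top [443.3 330.6] [431 317  27  28 570] [ 341. -348.]
purple top [506.5 334.9] [494 322  27  27 569] [ 328. -492.]
purple scene [179.7 274.7] [166 260  28  31 627] [ 336. -340.]
purple scene [131.4 313.4] [ 111  280   42   67 1652] [ 391. -493.]
yellow top [265.4 147. ] [ 244  126   44   43 1462] [798.  59.]
yellow top [187. 248.] [186 244   3   9  21] [549. 247.]
yellow scene [386.3 203.2] [384 201   5   5  13] [440. 325.]
yellow scene [346.1 251.5] [340 249  13   6  61] [541.  69.]
yellow scene [408.4 302.7] [ 388  286   43   35 1170] [789.  63.]
red scene [ 2.5 30.4] [ 0 21  6 18 29] [-2491.  -228.]
red scene [ 7.5 47.5] [ 5 40  6 16 31] [-2089.  -278.]
```

View pics/crop1.png

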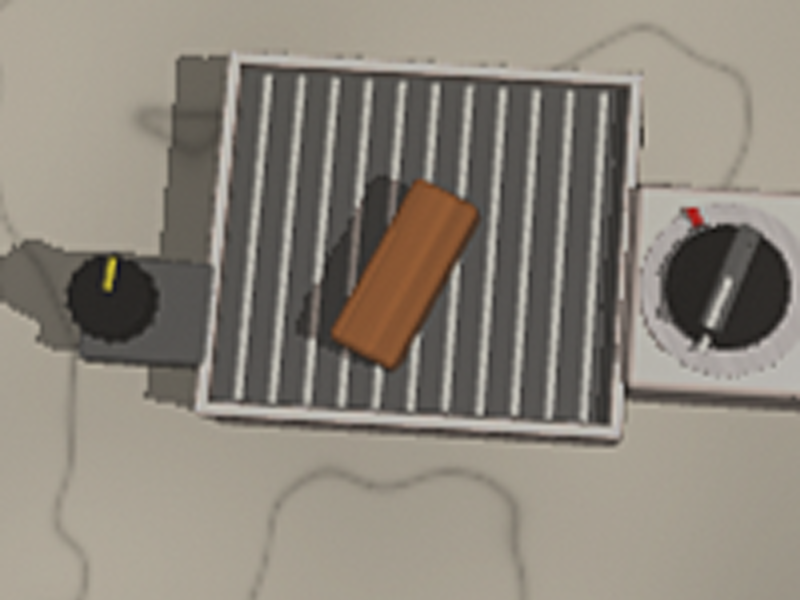

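Crop 1: the knob is at crop (113,298), its yellow line pointing far side. The brush lies diagonally at about (405,275). The dial's disc is at (728,287), pointer tip at (700,345), red mark at (694,217). The tray holds only the brush.

Run:
```python
from h import *
c=calibration('top');s=calibration('scene')
f=lambda u,v,z: px2w(c,160+u/4,180+v/4,z)[:2]
R=np.array([f(*p,74) for p in((234,55),(640,75),(622,432),(198,410))]);print('rim',R.round(1).tolist())
o=R.mean(0); dx=(R[0]-R[3])+(R[1]-R[2]); dy=(R[0]-R[1])+(R[3]-R[2])
print('o',o,'yaw',np.arctan2(dx[1],dx[0]),np.arctan2(-dy[0],dy[1]),'size',np.linalg.norm(dx)/2,np.linalg.norm(dy)/2)
yaw=(np.arctan2(dx[1],dx[0])+np.arctan2(-dy[0],dy[1]))/2
Rz=np.array([[np.cos(yaw),-np.sin(yaw)],[np.sin(yaw),np.cos(yaw)]])
print('knob exp',o+Rz@[-50,165],'seen',f(113,298,127))
for t in('cup',):
  for xy in((45,55),(45,-55),(-45,55),(-45,-55)): print(xy,(o+Rz@xy).round(1))
B=np.array([f(*p,108) for p in((423,180),(479,212),(393,370),(332,333))]);print('brush',B.mean(0),np.linalg.norm(B[0]-B[1]),np.linalg.norm(B[1]-B[2]),'yaw',np.degrees(np.arctan2(*(B[0]-B[3]+B[1]-B[2])[::-1])))
d=f(728,287,94);m=f(694,217,90);p=f(700,345,91);print('dial',d,'mark',m,np.linalg.norm(m-d),'ptr',p,np.linalg.norm(p-d))
a=lambda q:np.degrees(np.arctan2(*(q-d)[::-1]))
print('ang mark',a(m),'ptr',a(p),'cw turn',(a(p)-a(m))%360, 'bar ends',a(f(745,230,128)),a(f(716,325,128)))
# caddy
im=cv2.imread('pics/top0.png')
h=cv2.cvtColor(im,cv2.COLOR_BGR2HSV)
mk=cv2.inRange(h[240:310,70:170],np.array((95,80,40)),np.array((125,255,255)))
k=max(cv2.findContours(mk,0,2)[0],key=cv2.contourArea)
bx=cv2.boxPoints(cv2.minAreaRect(k))+[70,240]
C=np.array([px2w(c,*q,12)[:2] for q in bx]);print('caddy',C.round(1).tolist(),C.mean(0))
# cups triangulated (mid)
for n,t,q in(('orange',(406.6,226.1),(249.9,317.5)),('green',(450.9,226.8),(210.2,336.5)),('blue',(461.7,282.2),(180.1,307.1))):print(n,tri([ray(c,*t),ray(s,*q)]).round(1))
st=bot.state();print(st['tcp_pos'],cv2.Rodrigues(st['eef_rot'])[0].round(3).tolist())
```

```text
rim [[670.2, 166.7], [651.7, -72.3], [442.3, -56.7], [460.9, 184.9]]
o [556.26436125  55.65530197] yaw -0.0805250845858053 -0.07681366260607958 size 210.0133845613568 241.0107955528707
knob exp [519.38606497 224.07439608] seen [517.97001328 222.08427393]
(45, 55) [605.4 106.9]
(45, -55) [596.8  -2.7]
(-45, 55) [515.7 114. ]
(-45, -55) [507.1   4.4]
brush [531.07493878  61.66367758] 36.954572531477275 101.03452651952516 yaw -29.856149524156603
dial [ 520.95865274 -118.76710645] mark [ 562.65417422 -100.8987749 ] 45.36291198663738 ptr [ 488.6865772  -101.97524229] 36.37930128174802
ang mark 23.197223335224667 ptr 152.5110573031284 cw turn 129.31383396790375 bar ends -18.815490033125855 161.4735148704093
caddy [[536.5, 514.3], [555.2, 336.8], [446.3, 319.1], [428.0, 493.7]] [491.50181237 415.96840819]
orange [ 588.1 -276.1   41.8]
green [ 583.2 -380.1   45. ]
blue [ 451.6 -394.7   43.3]
[145.21278119 607.3571574  205.30066309] [[-0.973, 0.233, -0.001], [0.233, 0.973, -0.001], [0.0, -0.002, -1.0]]
```

Emit:
arm_command --pt "-0.0453 -0.0288 0 0 0 0 1" --pt "-0.0453 -0.0288 0 0 0 0 1" --pt "-0.0453 -0.0288 0 0 0 0 1" --pt "-0.0453 -0.0288 0 0 0 0 1" --pt "-0.0453 -0.0288 0 0 0 0 1" --pt "-0.0453 -0.0288 0 0 0 0 1" --pt "-0.0453 -0.0288 0 0 0 0 1" --pt "-0.0453 -0.0288 0 0 0 0 1"

```text
t: 1.15
tcp_pos: [445.1, 298.0, 206.1]
eef_rot: [-0.368, -3.12, -0.0]
contact_force: [1.3, -0.7, 0.1]
width: 0.996
grip_force: 0.0
```

Emit:
arm_command --pt "-0.0453 -0.0288 0 0 0 0 1" --pt "-0.0453 -0.0288 0 0 0 0 1" --pt "0 0 0 0 0 -10.5 1" --pt "0 0 0 0 0 -10.5 1" --pt "0 0 0 0 0 -10.5 1" --pt "0 0 0 0 0 -10.5 1" --pt "0 0 0 0 0 -10.5 1" --pt "0 0 0 0 0 -10.5 1"

```text
t: 2.15
tcp_pos: [518.7, 222.3, 205.8]
eef_rot: [1.325, -2.848, -0.0]
contact_force: [-0.7, -0.2, 0.6]
width: 0.994
grip_force: 0.0
```

Emit:
arm_command --pt "0 0 0 0 0 -10.5 1" --pt "0 0 0 0 0 -10.5 1" --pt "0 0 0 0 0 0 1" --pt "0 0 0 0 0 0 1" --pt "0 0 0 0 0 0 1" --pt "0 0 0 0 0 0 1" --pt "0 0 0 0 0 0 1" --pt "0 0 0 0 0 0 1"

```text
t: 3.15
tcp_pos: [519.0, 222.4, 206.2]
eef_rot: [-1.814, 2.565, -0.0]
contact_force: [-0.2, 0.5, -0.4]
width: 1.001
grip_force: 0.0
```

```bash
cat >> h.py <<'E'
def snap(name,f):
    c=calibration(name); im=camera(name); cv2.imwrite(f'pics/{f}.png',im); np.savez(f'pics/{f}.npz',**c); return c,im
def load(f): return dict(np.load(f'pics/{f}.npz')),cv2.imread(f'pics/{f}.png')
def show():
    st=bot.state(); R=cv2.Rodrigues(st['eef_rot'])[0]
    print('t',round(st['t'],2),'tcp',st['tcp_pos'].round(2),'yaw',np.degrees(np.arctan2(R[1,0],R[0,0])).round(2),'tz',R[:,2].round(3),'F',st['contact_force'].round(1),'M',st['torque'].round(3),'w',round(st['width'],3),'g',round(st['grip_force'],1),'q',np.round(st['joint_positions'],2)); return st,R
def totool(target):
    st,R=show(); d=R.T@(np.array(target,float)-st['tcp_pos']); print('tool shift mm',d.round(1)); return d
E
python3 - <<'E'
from h import *
show(); snap('wrist','w1')
E
```

```text
t 3.15 tcp [518.99 222.35 206.23] yaw -109.47 tz [ 0.  0. -1.] F [-0.2  0.5 -0.4] M [ 0.016 -0.051  0.041] w 1.001 g 0.0 q [ 0.27  0.08  1.69 -0.    1.38 -2.54]
```

View pics/w1.png

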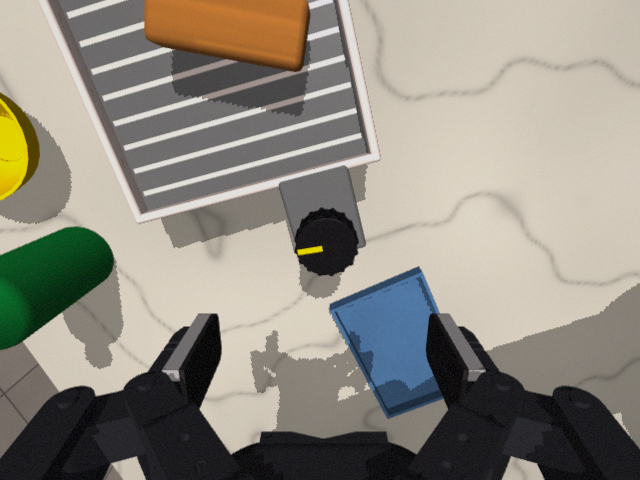

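Wrist view: knob silhouette spans (296–358, 208–276), top-face centre about (327,245), yellow line from (322,249) to (298,252). Caddy is at (385,340), the fingers are clear of everything.

Run:
```python
from h import *
c,im=load('w1')
for z in(124,128,132): print(z,px2w(c,327,245,z).round(1))
a=px2w(c,322,249,128);b=px2w(c,298,252,128);print('line ang',np.degrees(np.arctan2(*(b-a)[:2][::-1])))
print('tcp px',w2px(c,bot.state()['tcp_pos']))
# outrigger/ tray corner checks
for p in((280,182),(346,166)): print(px2w(c,*p,75).round(1))
print('tray outer corners',px2w(c,378,158,74).round(1),px2w(c,139,221,74).round(1))
for q in((416,268),(332,305),(389,417),): print('caddy',px2w(c,*q,16).round(1))
totool((518,222,150))
```

```text
124 [517.8 226.3 124. ]
128 [517.4 225.  128. ]
132 [517.  223.6 132. ]
line ang -11.917887540990801
tcp px [323.721719   292.34898843]
[541.3 178.2  75. ]
[486.2 183.9  75. ]
tray outer corners [459.9 186.6  74. ] [667.3 169.1  74. ]
caddy [448.7 318.6  16. ]
caddy [547.5 330.6  16. ]
caddy [531.8 502.3  16. ]
t 3.2 tcp [518.97 222.34 206.2 ] yaw -109.47 tz [-0.  0. -1.] F [-0.6 -0.1 -0. ] M [0.014 0.    0.02 ] w 0.996 g 0.0 q [ 0.27  0.08  1.69  0.    1.38 -2.54]
tool shift mm [ 0.6  0.8 56.2]
```

Emit:
arm_command --pt "-0.0014 0.001 0 0 0 0 0" --pt "0 0 0 0 0 0 0" --pt "0 0 0 0 0 0 0" --pt "0 0 0.018 0 0 0 0" --pt "0 0 0.018 0 0 0 0" --pt "0 0 0.018 0 0 0 0" --pt "0 0 0.018 0 0 0 0" --pt "0 0 0 0 0 0 0"

```text
t: 4.2
tcp_pos: [516.9, 223.5, 131.6]
eef_rot: [1.812, -2.561, -0.002]
contact_force: [0.1, 0.7, 0.4]
width: -0.001
grip_force: 0.0
```

Emit:
arm_command --pt "0 0 0.0005 0 0 0 0" --pt "0 0 0.0005 0 0 0 0" --pt "0 0 0.0005 0 0 0 0" --pt "0 0 0.0005 0 0 0 0" --pt "0 0 0 0 0 0 0" --pt "0 0 0 0 0 0 0" --pt "0 0 0 0 0 0 0" --pt "0 0 0 0 0 0 0"

```text
t: 5.2
tcp_pos: [518.5, 224.0, 132.2]
eef_rot: [1.814, -2.565, 0.0]
contact_force: [-0.6, 0.2, -0.1]
width: 0.004
grip_force: 0.0
```

Run:
```python
from h import *
show()
```

```text
t 5.2 tcp [518.48 223.99 132.18] yaw -109.45 tz [-0. -0. -1.] F [-0.6  0.2 -0.1] M [-0.02  -0.003  0.018] w 0.004 g 0.0 q [ 0.27  0.14  1.76 -0.    1.24 -2.53]
```

Emit:
arm_command --pt "0 0 0.0005 0 0 0 0" --pt "0 0 0.0005 0 0 0 0" --pt "0 0 0.0005 0 0 0 0" --pt "0 0 0.0005 0 0 0 0" --pt "0 0 0 0 0 0 0" --pt "0 0 0 0 0 0 0" --pt "0 0 0 0 0 0 0" --pt "0 0 0 0 0 0 0"

```text
t: 6.2
tcp_pos: [518.5, 224.0, 130.3]
eef_rot: [-1.814, 2.565, -0.0]
contact_force: [-0.4, -0.4, -0.3]
width: 0.0
grip_force: 0.0
```

Emit:
arm_command --pt "0 0 0.0005 0 0 0 0" --pt "0 0 0.0005 0 0 0 0" --pt "0 0 0 0 0 0 0" --pt "0 0 0 0 0 0 0" --pt "0 0 0 0 0 0 0" --pt "0 0 0 0 0 0 0" --pt "0 0 0 0 0 0 0" --pt "0 0 0 0 0 0 0"

```text
t: 7.2
tcp_pos: [518.5, 224.0, 129.2]
eef_rot: [-1.814, 2.565, 0.0]
contact_force: [0.4, -1.0, 0.5]
width: 0.001
grip_force: 0.0
```

Emit:
arm_command --pt "0 0 0.0005 0 0 0 0" --pt "0 0 0.0005 0 0 0 0" --pt "0 0 0 0 0 0 0" --pt "0 0 0 0 0 0 0" --pt "0 0 0 0 0 0 0" --pt "0 0 0 0 0 0 0" --pt "0 0 0 0 0 0 0" --pt "0 0 0 0 0 0 0"

```text
t: 8.2
tcp_pos: [518.5, 224.0, 128.2]
eef_rot: [-1.814, 2.565, -0.0]
contact_force: [-0.2, 0.5, 0.3]
width: 0.003
grip_force: 0.0
```

Emit:
arm_command --pt "0 0 0.0005 0 0 0 0" --pt "0 0 0.0005 0 0 0 0" --pt "0 0 0 0 0 0 0" --pt "0 0 0 0 0 0 0" --pt "0 0 0 0 0 0 0" --pt "0 0 0 0 0 0 0" --pt "0 0 0 0 0 0 0" --pt "0 0 0 0 0 0 0"

```text
t: 9.2
tcp_pos: [518.5, 224.0, 127.2]
eef_rot: [-1.814, 2.565, -0.0]
contact_force: [-1.3, 0.3, -1.0]
width: 0.002
grip_force: 0.0
```

Emit:
arm_command --pt "0 0 0.0005 0 0 0 0" --pt "0 0 0.0005 0 0 0 0" --pt "0 0 0 0 0 0 0" --pt "0 0 0 0 0 0 0" --pt "0 0 0 0 0 0 0" --pt "0 0 0 0 0 0 0" --pt "0 0 0 0 0 0 0" --pt "0 0 0 0 0 0 0"

```text
t: 10.2
tcp_pos: [518.5, 224.0, 126.2]
eef_rot: [1.814, -2.565, -0.0]
contact_force: [0.7, 0.7, -0.4]
width: 0.001
grip_force: 0.0
```

Emit:
arm_command --pt "0 0 0.0005 0 0 0 0" --pt "0 0 0.0005 0 0 0 0" --pt "0 0 0 0 0 0 0" --pt "0 0 0 0 0 0 0" --pt "0 0 0 0 0 0 0" --pt "0 0 0 0 0 0 0" --pt "0 0 0 0 0 0 0" --pt "0 0 0 0 0 0 0"

```text
t: 11.2
tcp_pos: [518.5, 224.0, 125.2]
eef_rot: [-1.814, 2.565, -0.0]
contact_force: [0.4, -0.4, -0.3]
width: 0.001
grip_force: 0.0
```

Emit:
arm_command --pt "0 0 0.0005 0 0 0 0" --pt "0 0 0.0005 0 0 0 0" --pt "0 0 0 0 0 0 0" --pt "0 0 0 0 0 0 0" --pt "0 0 0 0 0 0 0" --pt "0 0 0 0 0 0 0" --pt "0 0 0 0 0 0 0" --pt "0 0 0 0 0 0 0"

```text
t: 12.2
tcp_pos: [518.5, 224.0, 124.2]
eef_rot: [-1.814, 2.565, -0.0]
contact_force: [0.2, -0.4, 0.7]
width: 0.004
grip_force: 0.0
```

Emit:
arm_command --pt "0 0 0.0005 0 0 0 0" --pt "0 0 0.0005 0 0 0 0" --pt "0 0 0 0 0 0 0" --pt "0 0 0 0 0 0 0" --pt "0 0 0 0 0 0 0" --pt "0 0 0 0 0 0 0" --pt "0 0 0 0 0 0 0" --pt "0 0 0 0 0 0 0"

```text
t: 13.2
tcp_pos: [518.5, 224.0, 123.2]
eef_rot: [-1.814, 2.565, -0.0]
contact_force: [-0.0, 0.5, -0.3]
width: 0.001
grip_force: 0.0
```

Run:
```python
from h import *
show(); snap('wrist','w2')
```

```text
t 13.2 tcp [518.53 224.   123.23] yaw -109.46 tz [ 0. -0. -1.] F [-0.   0.5 -0.3] M [ 0.009  0.017 -0.004] w 0.001 g 0.0 q [ 0.27  0.15  1.77 -0.    1.22 -2.53]
```

View pics/w2.png

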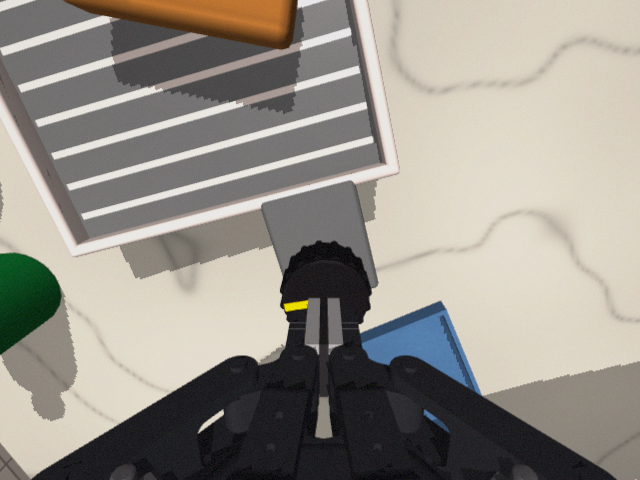

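Wrist view: shut fingertips at (325,298) over the middle of the knob, with no force reading yet, so I carry on down slowly.

Emit:
arm_command --pt "0 0 0.0005 0 0 0 0" --pt "0 0 0.0005 0 0 0 0" --pt "0 0 0 0 0 0 0" --pt "0 0 0 0 0 0 0" --pt "0 0 0 0 0 0 0" --pt "0 0 0 0 0 0 0" --pt "0 0 0 0 0 0 0" --pt "0 0 0 0 0 0 0"

```text
t: 14.25
tcp_pos: [518.5, 224.0, 122.2]
eef_rot: [-1.814, 2.565, -0.0]
contact_force: [1.2, 0.4, 0.1]
width: -0.002
grip_force: 0.0
```

Emit:
arm_command --pt "0 0 0.0005 0 0 0 0" --pt "0 0 0.0005 0 0 0 0" --pt "0 0 0 0 0 0 0" --pt "0 0 0 0 0 0 0" --pt "0 0 0 0 0 0 0" --pt "0 0 0 0 0 0 0" --pt "0 0 0 0 0 0 0" --pt "0 0 0 0 0 0 0"

```text
t: 15.25
tcp_pos: [518.5, 224.0, 121.2]
eef_rot: [-1.814, 2.565, -0.0]
contact_force: [-0.0, 0.0, 0.0]
width: -0.004
grip_force: 0.0
```

Run:
```python
from h import *
c,im=load('w2')
for z in(121,123,126,130): print(z,w2px(c,(518.5,224,z)).round(1),w2px(c,(518.5-21*.333,224-21*.943,z)).round(1))
show()
```

```text
121 [323.7 290.4] [323.7 252.2]
123 [323.7 292.2] [323.7 253.6]
126 [323.7 294.9] [323.7 255.8]
130 [323.7 298.7] [323.7 258.9]
t 15.25 tcp [518.49 224.03 121.21] yaw -109.45 tz [ 0. -0. -1.] F [-0.  0.  0.] M [-0.006  0.034  0.   ] w -0.004 g 0.0 q [ 0.27  0.15  1.77 -0.    1.22 -2.53]
```

Run:
```python
from h import *
c,im=snap('wrist','w3')
a=im[220:370,250:400].astype(float)
a=np.clip((a/255)**0.45*255,0,255).astype(np.uint8)
cv2.imwrite('pics/w3c.png',cv2.resize(a,None,fx=4,fy=4,interpolation=cv2.INTER_CUBIC))
```

```text
(no output)
```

View pics/w3c.png

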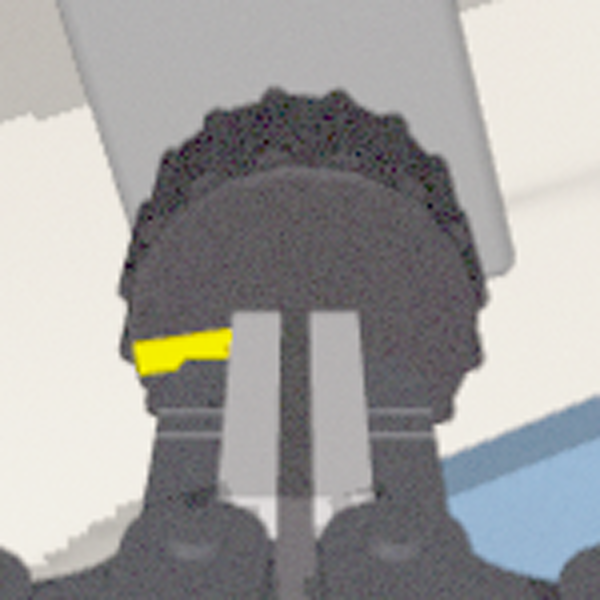

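Enhanced crop: pad ends at crop (295,312), knob top-face centre about (305,330), yellow line intact. The tips still stand a little above the knob, so I keep descending.

Emit:
arm_command --pt "0 0 0.0005 0 0 0 0" --pt "0 0 0.0005 0 0 0 0" --pt "0 0 0.0005 0 0 0 0" --pt "0 0 0 0 0 0 0" --pt "0 0 0 0 0 0 0" --pt "0 0 0 0 0 0 0" --pt "0 0 0 0 0 0 0" --pt "0 0 0 0 0 0 0"

```text
t: 16.3
tcp_pos: [518.5, 224.0, 119.7]
eef_rot: [1.814, -2.565, 0.0]
contact_force: [0.1, -0.5, -0.1]
width: -0.001
grip_force: 0.0
```

Emit:
arm_command --pt "0 0 0.0005 0 0 0 0" --pt "0 0 0.0005 0 0 0 0" --pt "0 0 0.0005 0 0 0 0" --pt "0 0 0 0 0 0 0" --pt "0 0 0 0 0 0 0" --pt "0 0 0 0 0 0 0" --pt "0 0 0 0 0 0 0" --pt "0 0 0 0 0 0 0"

```text
t: 17.3
tcp_pos: [518.5, 224.0, 118.2]
eef_rot: [-1.814, 2.565, 0.0]
contact_force: [0.2, -0.4, -0.5]
width: 0.008
grip_force: 0.0
```

Emit:
arm_command --pt "0 0 0.0005 0 0 0 0" --pt "0 0 0.0005 0 0 0 0" --pt "0 0 0.0005 0 0 0 0" --pt "0 0 0.0005 0 0 0 0" --pt "0 0 0 0 0 0 0" --pt "0 0 0 0 0 0 0" --pt "0 0 0 0 0 0 0" --pt "0 0 0 0 0 0 0"

```text
t: 18.3
tcp_pos: [518.5, 224.0, 116.2]
eef_rot: [1.814, -2.565, 0.0]
contact_force: [0.6, -0.2, -0.0]
width: 0.005
grip_force: 0.0
```

Emit:
arm_command --pt "0 0 0.0005 0 0 0 0" --pt "0 0 0.0005 0 0 0 0" --pt "0 0 0.0005 0 0 0 0" --pt "0 0 0.0005 0 0 0 0" --pt "0 0 0 0 0 0 0" --pt "0 0 0 0 0 0 0" --pt "0 0 0 0 0 0 0" --pt "0 0 0 0 0 0 0"

```text
t: 19.3
tcp_pos: [518.5, 224.0, 114.2]
eef_rot: [1.814, -2.565, -0.0]
contact_force: [-0.6, -0.8, 0.4]
width: -0.003
grip_force: 0.0
```

Emit:
arm_command --pt "0 0 0.0005 0 0 0 0" --pt "0 0 0.0005 0 0 0 0" --pt "0 0 0.0005 0 0 0 0" --pt "0 0 0.0005 0 0 0 0" --pt "0 0 0 0 0 0 0" --pt "0 0 0 0 0 0 0" --pt "0 0 0 0 0 0 0" --pt "0 0 0 0 0 0 0"

```text
t: 20.3
tcp_pos: [518.5, 224.0, 112.2]
eef_rot: [-1.814, 2.565, -0.0]
contact_force: [-0.1, 1.1, 0.1]
width: -0.0
grip_force: 0.0
```

Run:
```python
from h import *
show()
c,im=snap('wrist','w4')
a=im[220:370,250:400].astype(float)
a=np.clip((a/255)**0.45*255,0,255).astype(np.uint8)
cv2.imwrite('pics/w4c.png',cv2.resize(a,None,fx=4,fy=4,interpolation=cv2.INTER_CUBIC))
```

```text
t 20.3 tcp [518.5  224.02 112.22] yaw -109.45 tz [ 0.  0. -1.] F [-0.1  1.1  0.1] M [-0.004 -0.001  0.034] w -0.0 g 0.0 q [ 0.27  0.16  1.77  0.    1.2  -2.53]
```

View pics/w4c.png

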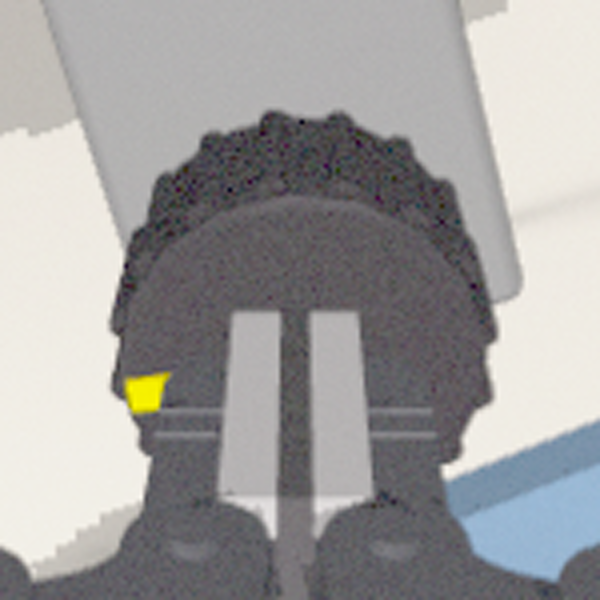

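Crop: tips at (295,312), the dark finger now cuts across the yellow line at (165,380). Contact should be close, so I use 1 mm steps.

Emit:
arm_command --pt "0 0 0.0005 0 0 0 0" --pt "0 0 0.0005 0 0 0 0" --pt "0 0 0 0 0 0 0" --pt "0 0 0 0 0 0 0" --pt "0 0 0 0 0 0 0" --pt "0 0 0 0 0 0 0" --pt "0 0 0 0 0 0 0" --pt "0 0 0 0 0 0 0"

```text
t: 21.35
tcp_pos: [518.5, 224.0, 111.2]
eef_rot: [1.814, -2.565, 0.0]
contact_force: [0.0, 0.6, 0.0]
width: -0.003
grip_force: 0.0
```

Emit:
arm_command --pt "0 0 0.0005 0 0 0 0" --pt "0 0 0.0005 0 0 0 0" --pt "0 0 0 0 0 0 0" --pt "0 0 0 0 0 0 0" --pt "0 0 0 0 0 0 0" --pt "0 0 0 0 0 0 0" --pt "0 0 0 0 0 0 0" --pt "0 0 0 0 0 0 0"

```text
t: 22.35
tcp_pos: [518.5, 224.0, 110.2]
eef_rot: [-1.814, 2.565, -0.0]
contact_force: [-0.2, 0.1, 0.1]
width: 0.002
grip_force: 0.0
```

Emit:
arm_command --pt "0 0 0.0005 0 0 0 0" --pt "0 0 0.0005 0 0 0 0" --pt "0 0 0.0005 0 0 0 0" --pt "0 0 0 0 0 0 0" --pt "0 0 0 0 0 0 0" --pt "0 0 0 0 0 0 0" --pt "0 0 0 0 0 0 0" --pt "0 0 0 0 0 0 0"

```text
t: 23.35
tcp_pos: [518.5, 224.0, 108.7]
eef_rot: [-1.814, 2.565, -0.0]
contact_force: [0.4, 0.8, 0.7]
width: 0.003
grip_force: 0.0
```

Emit:
arm_command --pt "0 0 0.0005 0 0 0 0" --pt "0 0 0.0005 0 0 0 0" --pt "0 0 0.0005 0 0 0 0" --pt "0 0 0 0 0 0 0" --pt "0 0 0 0 0 0 0" --pt "0 0 0 0 0 0 0" --pt "0 0 0 0 0 0 0" --pt "0 0 0 0 0 0 0"

```text
t: 24.35
tcp_pos: [518.5, 224.0, 107.2]
eef_rot: [1.814, -2.565, 0.0]
contact_force: [-0.1, -0.4, -0.5]
width: 0.004
grip_force: 0.0
```

Run:
```python
from h import *
c,im=snap('wrist','w5'); s,sm=snap('scene','s5')
g=lambda a:np.clip((a.astype(float)/255)**0.5*255,0,255).astype(np.uint8)
a=cv2.resize(g(im[220:370,250:400]),(560,560),interpolation=cv2.INTER_CUBIC)
b=cv2.resize(g(sm[130:270,350:410]),(240,560),interpolation=cv2.INTER_CUBIC)
cv2.imwrite('pics/w5c.png',np.hstack([a,b]))
```

```text
(no output)
```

View pics/w5c.png

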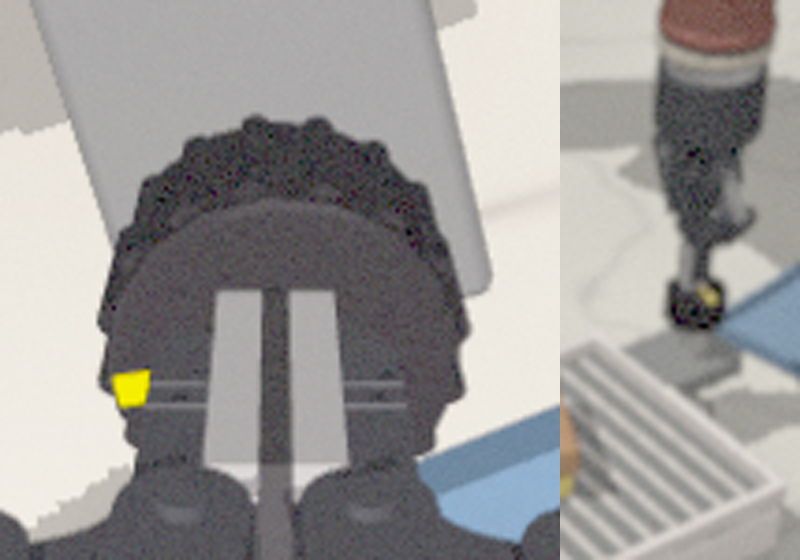

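Crop: pad tips at (275,290) seem just over the knob top, and in the scene view the finger ends right at the knob. I keep creeping down.

Emit:
arm_command --pt "0 0 0.0005 0 0 0 0" --pt "0 0 0.0005 0 0 0 0" --pt "0 0 0.0005 0 0 0 0" --pt "0 0 0 0 0 0 0" --pt "0 0 0 0 0 0 0" --pt "0 0 0 0 0 0 0" --pt "0 0 0 0 0 0 0" --pt "0 0 0 0 0 0 0"

```text
t: 25.45
tcp_pos: [518.5, 224.0, 105.7]
eef_rot: [-1.814, 2.565, -0.0]
contact_force: [-0.6, 0.1, 0.1]
width: -0.002
grip_force: 0.0
```

Emit:
arm_command --pt "0 0 0.0005 0 0 0 0" --pt "0 0 0.0005 0 0 0 0" --pt "0 0 0.0005 0 0 0 0" --pt "0 0 0 0 0 0 0" --pt "0 0 0 0 0 0 0" --pt "0 0 0 0 0 0 0" --pt "0 0 0 0 0 0 0" --pt "0 0 0 0 0 0 0"

```text
t: 26.45
tcp_pos: [518.5, 224.0, 104.2]
eef_rot: [1.814, -2.565, 0.0]
contact_force: [0.2, -0.3, -0.0]
width: 0.004
grip_force: 0.0
```

Emit:
arm_command --pt "0 0 0.0005 0 0 0 0" --pt "0 0 0.0005 0 0 0 0" --pt "0 0 0.0005 0 0 0 0" --pt "0 0 0 0 0 0 0" --pt "0 0 0 0 0 0 0" --pt "0 0 0 0 0 0 0" --pt "0 0 0 0 0 0 0" --pt "0 0 0 0 0 0 0"

```text
t: 27.45
tcp_pos: [518.5, 224.0, 102.8]
eef_rot: [-1.814, 2.565, -0.0]
contact_force: [-0.2, -0.1, 2.3]
width: -0.001
grip_force: 1.1
```

Emit:
arm_command --pt "0 0 0.0005 0 0 0 0" --pt "0 0 0.0005 0 0 0 0" --pt "0 0 0.0005 0 0 0 0" --pt "0 0 0 0 0 0 0" --pt "0 0 0 0 0 0 0" --pt "0 0 0 0 0 0 0" --pt "0 0 0 0 0 0 0" --pt "0 0 0 0 0 0 0"

```text
t: 28.45
tcp_pos: [518.8, 224.1, 102.6]
eef_rot: [-1.814, 2.564, -0.001]
contact_force: [-4.9, -1.5, 10.8]
width: -0.001
grip_force: 5.2
```

Run:
```python
from h import *
print(bot.grip_point_offset,[a for a in dir(bot) if a[0]!='_'])
c,im=snap('wrist','w6')
lo,hi=HUE['yellow']
for f in('w3','w4','w5','w6'):
    print(f,blobs(load(f)[1][220:370,250:400],lo,hi,3)[0])
show()
```

```text
18.700000000000003 ['IKError', 'grip_point_offset', 'state']
w3 [(array([44.8, 87.1]), array([ 33,  82,  25,  12, 198], dtype=int32))]
w4 [(array([35.8, 97.6]), array([31, 93, 12, 11, 87], dtype=int32))]
w5 [(array([ 34.7, 103.4]), array([30, 99, 10, 10, 86], dtype=int32))]
w6 [(array([ 33.8, 108.6]), array([ 29, 104,  10,  11,  87], dtype=int32))]
t 28.5 tcp [518.78 224.09 102.65] yaw -109.45 tz [ 0.001  0.    -1.   ] F [-4.6 -1.2 10.5] M [-0.23   0.791 -0.013] w 0.002 g 5.2 q [ 0.27  0.18  1.78 -0.    1.18 -2.53]
```

Contact: the knob top is felt at TCP reading 102.8, so the shut tips sit well behind the TCP reading. I'll use the counter as the height reference, with a touch at (420,260).

Emit:
arm_command --pt "0 0 -0.02 0 0 0 0" --pt "0 0 -0.02 0 0 0 0" --pt "0 0.053 0 0 0 0 0" --pt "0 0.053 0 0 0 0 0" --pt "0 0 0 0 0 0 0" --pt "0 0 0.04 0 0 0 0" --pt "0 0 0.04 0 0 0 0" --pt "0 0 0.03 0 0 0 0"

```text
t: 29.5
tcp_pos: [419.1, 259.0, 30.2]
eef_rot: [-1.814, 2.565, -0.0]
contact_force: [0.3, 0.2, -0.5]
width: 0.003
grip_force: 0.0
```

Emit:
arm_command --pt "0 0 0.01 0 0 0 0" --pt "0 0 0.01 0 0 0 0" --pt "0 0 0.01 0 0 0 0" --pt "0 0 0.01 0 0 0 0" --pt "0 0 0 0 0 0 0" --pt "0 0 0 0 0 0 0" --pt "0 0 0 0 0 0 0" --pt "0 0 0 0 0 0 0"

```text
t: 30.5
tcp_pos: [418.8, 259.4, -8.4]
eef_rot: [-1.814, 2.564, -0.0]
contact_force: [1.4, 0.3, -0.1]
width: 0.0
grip_force: 0.0
```

Emit:
arm_command --pt "0 0 0.005 0 0 0 0" --pt "0 0 0.004 0 0 0 0" --pt "0 0 0.001 0 0 0 0" --pt "0 0 0.001 0 0 0 0" --pt "0 0 0.001 0 0 0 0" --pt "0 0 0 0 0 0 0" --pt "0 0 0 0 0 0 0" --pt "0 0 0 0 0 0 0"

```text
t: 31.5
tcp_pos: [418.6, 259.4, -20.7]
eef_rot: [-1.814, 2.565, -0.0]
contact_force: [0.0, -0.3, -0.2]
width: 0.003
grip_force: 0.0
```

Emit:
arm_command --pt "0 0 0.0005 0 0 0 0" --pt "0 0 0.0005 0 0 0 0" --pt "0 0 0.0005 0 0 0 0" --pt "0 0 0.0005 0 0 0 0" --pt "0 0 0 0 0 0 0" --pt "0 0 0 0 0 0 0" --pt "0 0 0 0 0 0 0" --pt "0 0 0 0 0 0 0"

```text
t: 32.5
tcp_pos: [418.6, 259.3, -22.8]
eef_rot: [1.814, -2.565, 0.0]
contact_force: [0.1, -0.5, 0.4]
width: -0.001
grip_force: 0.0
```

Emit:
arm_command --pt "0 0 0.0005 0 0 0 0" --pt "0 0 0.0005 0 0 0 0" --pt "0 0 0.0005 0 0 0 0" --pt "0 0 0 0 0 0 0" --pt "0 0 0 0 0 0 0" --pt "0 0 0 0 0 0 0" --pt "0 0 0 0 0 0 0" --pt "0 0 0 0 0 0 0"

```text
t: 33.5
tcp_pos: [418.6, 259.3, -24.3]
eef_rot: [1.814, -2.565, 0.0]
contact_force: [0.3, -1.4, -0.2]
width: -0.001
grip_force: 0.0
```

Emit:
arm_command --pt "0 0 0.0005 0 0 0 0" --pt "0 0 0.0005 0 0 0 0" --pt "0 0 0.0005 0 0 0 0" --pt "0 0 0 0 0 0 0" --pt "0 0 0 0 0 0 0" --pt "0 0 0 0 0 0 0" --pt "0 0 0 0 0 0 0" --pt "0 0 0 0 0 0 0"

```text
t: 34.5
tcp_pos: [418.6, 259.3, -25.1]
eef_rot: [1.814, -2.564, 0.0]
contact_force: [-3.2, -2.3, 8.7]
width: 0.0
grip_force: 4.3
```

Emit:
arm_command --pt "0 0 0.0005 0 0 0 0" --pt "0 0 0.0005 0 0 0 0" --pt "0 0 0.0005 0 0 0 0" --pt "0 0 0 0 0 0 0" --pt "0 0 0 0 0 0 0" --pt "0 0 0 0 0 0 0" --pt "0 0 0 0 0 0 0" --pt "0 0 0 0 0 0 0"

```text
t: 35.5
tcp_pos: [418.6, 259.3, -25.2]
eef_rot: [1.814, -2.564, 0.0]
contact_force: [-8.9, -5.4, 24.5]
width: -0.003
grip_force: 12.0
```

Counter contact is at reading −25.0, so the knob top is at 127.9 mm and the gap is about 6.9 mm, inside the stated 4–9 mm. That means turning about 4.3 rad to touch, and I plan about 4.85 rad in all. Next I open, go over the knob and grip it.

Emit:
arm_command --pt "0 0 -0.05 0 0 0 1" --pt "0 0 -0.05 0 0 0 1" --pt "0 0 -0.05 0 0 0 1" --pt "0 -0.053 0 0 0 0 1" --pt "0 -0.053 0 0 0 0 1" --pt "0 0 0 0 0 0 1" --pt "0 0 0.02 0 0 0 1" --pt "0 0 0.0 0 0 0 1"

```text
t: 36.5
tcp_pos: [516.1, 223.8, 100.6]
eef_rot: [1.812, -2.561, -0.003]
contact_force: [-0.3, -0.9, -0.0]
width: 1.0
grip_force: 0.0
```

Run:
```python
from h import *
totool((518.5,224.3,67))
```

```text
t 36.5 tcp [516.07 223.75 100.64] yaw -109.44 tz [-0.005 -0.001 -1.   ] F [-0.3 -0.9 -0. ] M [-0.008  0.041 -0.014] w 1.0 g 0.0 q [ 0.27  0.18  1.78  0.    1.19 -2.53]
tool shift mm [-1.4 -2.2 33.6]
```

Emit:
arm_command --pt "0 0 0.012 0 0 0 1" --pt "0 0 0.012 0 0 0 1" --pt "0 0 0.012 0 0 0 1" --pt "0 0 0 0 0 0 0.4" --pt "0 0 0 0 0 0 0.4" --pt "0 0 0 0 0 0 0.4" --pt "0 0 0 0 0 0 0.4" --pt "0 0 0 0 0 0 0.4" --grip_force 40

```text
t: 37.5
tcp_pos: [517.8, 224.5, 67.5]
eef_rot: [1.814, -2.564, -0.002]
contact_force: [-5.1, 0.5, 4.9]
width: 0.515
grip_force: 40.5
```

Run:
```python
from h import *
show()
```

```text
t 37.5 tcp [517.8  224.47  67.51] yaw -109.44 tz [-0.001  0.001 -1.   ] F [-5.1  0.5  4.9] M [ 0.157  0.792 -0.054] w 0.515 g 40.5 q [ 0.27  0.22  1.8   0.    1.12 -2.53]
```

Emit:
arm_command --pt "0 0 0.00028 0 0 10 0.4" --pt "0 0 0.00028 0 0 10 0.4" --pt "0 0 0.00028 0 0 10 0.4" --pt "0 0 0.00028 0 0 10 0.4" --pt "0 0 0.00028 0 0 10 0.4" --pt "0 0 0.00028 0 0 10 0.4" --pt "0 0 0.00028 0 0 10 0.4" --pt "0 0 0.00028 0 0 10 0.4"

```text
t: 38.5
tcp_pos: [515.8, 227.8, 65.3]
eef_rot: [-0.266, -3.125, -0.008]
contact_force: [-11.1, 13.8, 6.8]
width: 0.516
grip_force: 40.7
```

Run:
```python
from h import *
show()
```

```text
t 38.5 tcp [515.81 227.81  65.26] yaw 170.25 tz [-0.004  0.006 -1.   ] F [-11.1  13.8   6.8] M [2.162 1.774 0.121] w 0.516 g 40.7 q [ 0.27  0.22  1.81  0.01  1.12 -1.13]
```

Emit:
arm_command --pt "0 0 0 0 0 0 0.8" --pt "0.0003 0.0032 0 0 0 0 0.8" --pt "0 0 0 0 0 0 0.8" --pt "0 0 0 0 0 0 0.8" --pt "0 0 0 0 0 0 0.4" --pt "0 0 0 0 0 0 0.4" --pt "0 0 0 0 0 0 0.4" --pt "0 0 0 0 0 0 0.4"

```text
t: 39.5
tcp_pos: [519.0, 227.5, 64.8]
eef_rot: [0.259, 3.13, 0.001]
contact_force: [-0.6, 2.7, 2.0]
width: 0.516
grip_force: 41.0
```

Emit:
arm_command --pt "0 0 0.00028 0 0 10 0.4" --pt "0 0 0.00028 0 0 10 0.4" --pt "0 0 0.00028 0 0 10 0.4" --pt "0 0 0.00028 0 0 10 0.4" --pt "0 0 0.00028 0 0 10 0.4" --pt "0 0 0.00028 0 0 10 0.4" --pt "0 0 0.00028 0 0 10 0.4" --pt "0 0 0.00028 0 0 10 0.4"

```text
t: 40.5
tcp_pos: [518.8, 227.4, 62.5]
eef_rot: [2.217, 2.226, 0.001]
contact_force: [-0.0, 2.2, 3.4]
width: 0.514
grip_force: 41.0
```

Run:
```python
from h import *
show()
```

```text
t 40.5 tcp [518.84 227.43  62.52] yaw 90.24 tz [ 0.  0. -1.] F [-0.   2.2  3.4] M [0.318 0.196 0.079] w 0.514 g 41.0 q [0.27 0.23 1.8  0.   1.11 0.27]
```

Emit:
arm_command --pt "0 0 0.00028 0 0 10 0.4" --pt "0 0 0.00028 0 0 10 0.4" --pt "0 0 0.00028 0 0 10 0.4" --pt "0 0 0.00028 0 0 10 0.4" --pt "0 0 0.00028 0 0 10 0.4" --pt "0 0 0.00028 0 0 10 0.4" --pt "0 0 0.00028 0 0 10 0.4" --pt "0 0 0.00028 0 0 10 0.4"

```text
t: 41.5
tcp_pos: [518.7, 227.5, 60.3]
eef_rot: [-3.129, -0.28, -0.0]
contact_force: [-1.1, 2.8, 3.5]
width: 0.509
grip_force: 41.1
```

Run:
```python
from h import *
show()
```

```text
t 41.5 tcp [518.74 227.54  60.31] yaw 10.24 tz [ 0.  0. -1.] F [-1.1  2.8  3.5] M [0.397 0.252 0.07 ] w 0.509 g 41.1 q [0.27 0.23 1.8  0.   1.11 1.67]
```

Emit:
arm_command --pt "0 0 0.00014 0 0 5 0.4" --pt "0 0 0.00014 0 0 5 0.4" --pt "0 0 0.00014 0 0 5 0.4" --pt "0 0 0.00014 0 0 5 0.4" --pt "0 0 0.00014 0 0 5 0.4" --pt "0 0 0 0 0 0 0.4" --pt "0 0 0 0 0 0 0.4" --pt "0 0 0 0 0 0 0.4"

```text
t: 42.5
tcp_pos: [518.8, 227.6, 59.7]
eef_rot: [-3.116, 0.392, -0.0]
contact_force: [-2.6, 2.2, 5.9]
width: 0.519
grip_force: 41.2
```

Run:
```python
from h import *
show()
```

```text
t 42.5 tcp [518.76 227.56  59.66] yaw -14.36 tz [ 0.     0.001 -1.   ] F [-2.6  2.2  5.9] M [ 0.501  0.346 -0.022] w 0.519 g 41.2 q [0.27 0.23 1.8  0.   1.1  2.09]
```

Emit:
arm_command --pt "0 0 0.00014 0 0 5 0.4" --pt "0 0 0.00014 0 0 5 0.4" --pt "0 0 0.00014 0 0 4 0.4" --pt "0 0 0 0 0 0 0.4" --pt "0 0 0 0 0 0 0.4" --pt "0 0 0 0 0 0 1" --pt "0 0 0 0 0 0 1" --pt "0 0 0 0 0 0 1"

```text
t: 43.5
tcp_pos: [518.6, 226.8, 58.5]
eef_rot: [3.045, -0.772, -0.001]
contact_force: [0.4, 0.7, 0.1]
width: 0.999
grip_force: 0.0
```

Emit:
arm_command --pt "0 0 -0.03 0 0 0 1" --pt "0 0 -0.03 0 0 0 1" --pt "0 0 0 0 0 0 0" --pt "0 0 0 0 0 0 0" --pt "0 0 0 0 0 0 0" --pt "0 0 0.01 0 0 0 0" --pt "0 0 0.01 0 0 0 0" --pt "0 0 0 0 0 0 0"

```text
t: 44.5
tcp_pos: [517.4, 226.9, 96.9]
eef_rot: [3.044, -0.772, -0.005]
contact_force: [0.1, -0.4, 0.2]
width: -0.002
grip_force: 0.0
```

Run:
```python
from h import *
show()
```

```text
t 44.5 tcp [517.39 226.85  96.87] yaw -28.45 tz [-0.003 -0.001 -1.   ] F [ 0.1 -0.4  0.2] M [ 0.011  0.042 -0.008] w -0.002 g 0.0 q [ 0.27  0.18  1.78 -0.    1.18  2.34]
```

Emit:
arm_command --pt "0 0 0.001 0 0 0 0" --pt "0 0 0.001 0 0 0 0" --pt "0 0 0.0005 0 0 0 0" --pt "0 0 0 0 0 0 0" --pt "0 0 0 0 0 0 0" --pt "0 0 0 0 0 0 0" --pt "0 0 0 0 0 0 0" --pt "0 0 0 0 0 0 0"

```text
t: 45.5
tcp_pos: [518.7, 227.2, 96.4]
eef_rot: [3.045, -0.772, 0.0]
contact_force: [-0.1, -0.6, 0.3]
width: 0.002
grip_force: 0.0
```

Emit:
arm_command --pt "0 0 0.0005 0 0 0 0" --pt "0 0 0.0005 0 0 0 0" --pt "0 0 0 0 0 0 0" --pt "0 0 0 0 0 0 0" --pt "0 0 0 0 0 0 0" --pt "0 0 0 0 0 0 0" --pt "0 0 0 0 0 0 0" --pt "0 0 0 0 0 0 0"

```text
t: 46.5
tcp_pos: [518.7, 227.2, 95.4]
eef_rot: [3.045, -0.772, 0.0]
contact_force: [0.7, -0.5, -0.2]
width: 0.003
grip_force: 0.0
```

Emit:
arm_command --pt "0 0 0.0005 0 0 0 0" --pt "0 0 0.0005 0 0 0 0" --pt "0 0 0 0 0 0 0" --pt "0 0 0 0 0 0 0" --pt "0 0 0 0 0 0 0" --pt "0 0 0 0 0 0 0" --pt "0 0 0 0 0 0 0" --pt "0 0 0 0 0 0 0"

```text
t: 47.5
tcp_pos: [518.9, 227.3, 95.1]
eef_rot: [-3.045, 0.772, -0.001]
contact_force: [-2.3, -0.6, 5.0]
width: -0.003
grip_force: 2.6
```

The knob top now sits at 120.1 mm, 0.9 mm below touching height (about 0.57 rad past, roughly 16 N). The foot is set, and the brush is next.

Emit:
arm_command --pt "0 0 -0.035 0 0 0 1" --pt "0 0 -0.035 0 0 0 1" --pt "0.0222 0.0348 0 0 0 0 1" --pt "0.0222 0.0348 0 0 0 0 1" --pt "0.0222 0.0348 0 0 0 0 1" --pt "0.0222 0.0348 0 0 0 1.5 1" --pt "0 0 0 0 0 0 1" --pt "0 0 0 0 0 0 1"

```text
t: 48.5
tcp_pos: [530.4, 62.8, 164.3]
eef_rot: [-3.034, 0.812, 0.0]
contact_force: [-0.6, 0.1, 0.6]
width: 0.999
grip_force: 0.0
```

Run:
```python
from h import *
show(); c,im=snap('wrist','w7')
h=cv2.cvtColor(im,cv2.COLOR_BGR2HSV)
m=cv2.inRange(h,np.array((5,130,110)),np.array((16,255,255)))
k=max(cv2.findContours(m,0,2)[0],key=cv2.contourArea); bx=cv2.boxPoints(cv2.minAreaRect(k))
B=np.array([px2w(c,*q,105)[:2] for q in bx]); L=[np.linalg.norm(B[i]-B[i-1]) for i in range(4)]
i=int(np.argmax(L)); v=B[i]-B[i-1]; print(bx.round(0).tolist(),B.mean(0).round(1),np.round(L,1),np.degrees(np.arctan2(v[1],v[0])))
cv2.imwrite('pics/w7a.png',im)
```

```text
t 48.5 tcp [530.41  62.77 164.25] yaw -29.98 tz [-0.  0. -1.] F [-0.6  0.1  0.6] M [ 0.015 -0.021 -0.02 ] w 0.999 g 0.0 q [-0.03  0.04  1.81  0.    1.3   2.06]
[[286.0, 171.0], [350.0, 171.0], [350.0, 319.0], [286.0, 319.0]] [532.5  65. ] [104.   39.4 104.   45.4] -31.926921810007464
```

View pics/w7.png

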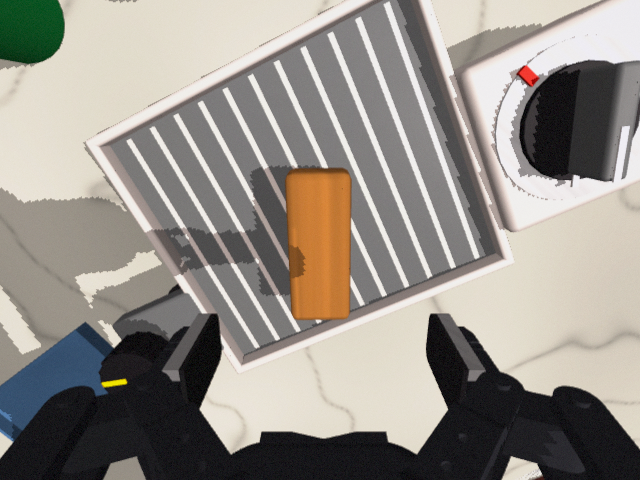

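Wrist view: brush upright in the image, corners (286,171)–(350,319), centred between the open fingers. Dial is at (575,120), red mark at (527,76). I go down and grip.

Emit:
arm_command --pt "0 -0.004 0.038 0 0 0 1" --pt "0 0 0.038 0 0 0 1" --pt "0 0 0.038 0 0 0 1" --pt "0 0 0 0 0 0 1" --pt "0 0 0 0 0 0 0.3" --pt "0 0 0 0 0 0 0.3" --pt "0 0 0 0 0 0 0.3" --pt "0 0 0 0 0 0 0.3" --grip_force 40

```text
t: 49.55
tcp_pos: [534.2, 66.1, 52.5]
eef_rot: [-3.034, 0.812, -0.006]
contact_force: [-1.0, 1.1, 7.0]
width: 0.488
grip_force: 42.4
```

Emit:
arm_command --pt "0 0 -0.04 0 0 0 0.3" --pt "0 0 -0.04 0 0 0 0.3" --pt "0 0 -0.03 0 0 0 0.3" --pt "0 0 0 0 0 -10.5 0.3" --pt "0 0 0 0 0 -10.5 0.3" --pt "0 0 0 0 0 -10.5 0.3" --pt "0 0 0 0 0 -10.5 0.3" --pt "0 0 0 0 0 -10.5 0.3"

```text
t: 50.55
tcp_pos: [532.4, 65.9, 160.6]
eef_rot: [3.079, 0.623, 0.0]
contact_force: [-0.5, 0.5, -0.9]
width: 0.488
grip_force: 41.4
```

Emit:
arm_command --pt "0 0 0 0 0 -10.5 0.3" --pt "0 0 0 0 0 -10.5 0.3" --pt "0 0 0 0 0 -10.5 0.3" --pt "0 0 0 0 0 -10.5 0.3" --pt "0 0 0 0 0 -10.5 0.3" --pt "0 0 0 0 0 -10.5 0.3" --pt "0 0 0 0 0 -10.5 0.3" --pt "0 0 0 0 0 0 0.3"

```text
t: 51.55
tcp_pos: [532.4, 65.9, 160.6]
eef_rot: [2.103, 2.334, 0.0]
contact_force: [0.0, 0.6, -2.3]
width: 0.484
grip_force: 41.4
```

Run:
```python
from h import *
# caddy centre from w1 corners + top view
c,_=load('w1'); T=calibration('top')
P=[px2w(c,*q,16)[:2] for q in((416,268),(332,305),(389,417))]
print('caddy w1: centre',((P[0]+P[2])/2).round(1),'yaw',np.degrees(np.arctan2(*(P[0]-P[1])[::-1]))-180,np.linalg.norm(P[0]-P[1]),np.linalg.norm(P[1]-P[2]),np.degrees(np.arctan2(*(P[2]-P[1])[::-1])))
totool((491,417,140))
```

```text
caddy w1: centre [490.3 410.5] yaw -353.067343060461 99.50163617443062 172.34042617647037 95.22908017722767
t 51.55 tcp [532.38  65.95 160.55] yaw 95.94 tz [ 0.  0. -1.] F [ 0.   0.6 -2.3] M [0.003 0.033 0.016] w 0.484 g 41.4 q [-0.02  0.05  1.81  0.    1.29 -0.13]
tool shift mm [353.5  -4.8  20.6]
```

Emit:
arm_command --pt "0.0504 -0.0007 0 0 0 0 0.3" --pt "0.0504 -0.0007 0 0 0 0 0.3" --pt "0.0504 -0.0007 0 0 0 0 0.3" --pt "0.0504 -0.0007 0 0 0 0 0.3" --pt "0.0504 -0.0007 0 0 0 0 0.3" --pt "0.0504 -0.0007 0 0 0 0 0.3" --pt "0.0504 -0.0007 0 0 0 0 0.3" --pt "0 0 0 0 0 0 0.3"

```text
t: 52.55
tcp_pos: [489.2, 419.5, 160.2]
eef_rot: [-2.101, -2.335, -0.001]
contact_force: [0.1, -1.0, -1.8]
width: 0.484
grip_force: 41.5
```

Emit:
arm_command --pt "0 0 0.04 0 0 0 0.3" --pt "0 0 0.04 0 0 0 0.3" --pt "0 0 0.04 0 0 0 0.3" --pt "0 0 0.025 0 0 0 0.3" --pt "0 0 0 0 0 0 0.3" --pt "0 0 0 0 0 0 0.3" --pt "0 0 0 0 0 0 0.3" --pt "0 0 0 0 0 0 0.3"

```text
t: 53.55
tcp_pos: [491.3, 416.8, 16.9]
eef_rot: [2.101, 2.335, 0.004]
contact_force: [-0.3, 0.2, -0.9]
width: 0.484
grip_force: 41.5
```

Run:
```python
from h import *
totool((491.5,416,-3)); snap('top','t8')
im=cv2.imread('pics/t8.png')[200:350,40:240]; cv2.imwrite('pics/t8c.png',cv2.resize(im,None,fx=4,fy=4))
```

```text
t 53.55 tcp [491.34 416.81  16.89] yaw 96.03 tz [ 0.002  0.001 -1.   ] F [-0.3  0.2 -0.9] M [ 0.033 -0.013  0.014] w 0.484 g 41.5 q [ 0.58  0.45  1.61 -0.    1.08  0.48]
tool shift mm [-0.8  0.  19.9]
```

View pics/t8c.png

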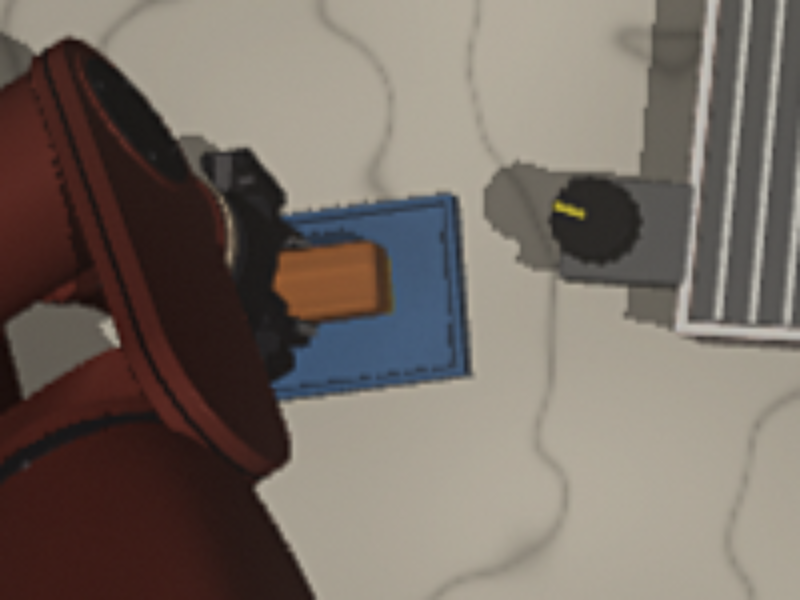

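Top crop: the brush end at (335,280) is inside the caddy (edge at (465,280)) and aligned with it. I lower, release, and travel on to the cups.

Emit:
arm_command --pt "0 0 0.006 0 0 0 0.3" --pt "0 0 0.006 0 0 0 0.3" --pt "0 0 0.004 0 0 0 0.3" --pt "0 0 0.003 0 0 0 0.3" --pt "0 0 0 0 0 0 0.3" --pt "0 0 0 0 0 0 0.3" --pt "0 0 0 0 0 0 0.9" --pt "0 0 0 0 0 0 0.9"

```text
t: 54.6
tcp_pos: [490.6, 416.4, -3.7]
eef_rot: [2.101, 2.335, 0.0]
contact_force: [0.1, 0.3, 0.3]
width: 0.885
grip_force: 0.0
```

Emit:
arm_command --pt "0 0 -0.02 0 0 0 1" --pt "0 0 -0.05 0 0 0 1" --pt "0 0 -0.05 0 0 0 1" --pt "0 0 -0.05 0 0 0 1" --pt "-0.05 0 0 0 0 0 1" --pt "-0.05 0 0 0 0 0 1" --pt "-0.05 0 0 0 0 0 1" --pt "-0.05 0 0 0 0 0 1"

```text
t: 55.6
tcp_pos: [512.0, 216.1, 168.2]
eef_rot: [2.1, 2.335, 0.003]
contact_force: [0.2, -0.5, 1.2]
width: 1.002
grip_force: 0.0
```

Run:
```python
from h import *
show(); c,im=snap('top','t9')
for k in('orange','green','blue','purple'):
    for ce,st in blobs(im,*HUE[k],60)[0]: print(k,ce,st[4],px2w(c,*ce,43)[:2].round(1))
```

```text
t 55.6 tcp [511.97 216.09 168.21] yaw 96.06 tz [ 0.002  0.001 -1.   ] F [ 0.2 -0.5  1.2] M [ 0.029  0.008 -0.022] w 1.002 g 0.0 q [ 0.26  0.08  1.75 -0.    1.3   0.15]
orange [406.5 226. ] 587 [ 587.6 -276.8]
orange [127.  271.5] 385 [495.1 385.9]
green [206.7 135.2] 492 [829.9 203.5]
green [450.9 226.8] 472 [ 582.9 -382.1]
blue [369.9 140.3] 84 [ 805.5 -199.3]
blue [461.8 282.2] 520 [ 450.5 -397.6]
purple [510.7 282.8] 530 [ 446.2 -511. ]
purple [443.3 330.5] 568 [ 340.9 -346.7]
purple [506.5 334.9] 565 [ 327.6 -490. ]
```

Emit:
arm_command --pt "0 0 0 0 0 -10 1" --pt "0 0 0 0 0 -10 1" --pt "0 0 0 0 0 -10 1" --pt "0 0 0 0 0 -10 1" --pt "0 0 0 0 0 -10 1" --pt "0 0 0 0 0 -10 1" --pt "0 0 0 0 0 -10 1" --pt "0 0 0 0 0 -10 1"

```text
t: 56.65
tcp_pos: [511.9, 217.7, 167.9]
eef_rot: [0.099, 3.138, 0.001]
contact_force: [0.5, -0.3, 0.4]
width: 1.001
grip_force: 0.0
```

Emit:
arm_command --pt "-0.011 -0.0485 0 0 0 0 1" --pt "-0.011 -0.0485 0 0 0 0 1" --pt "-0.011 -0.0485 0 0 0 0 1" --pt "-0.011 -0.0485 0 0 0 0 1" --pt "-0.011 -0.0485 0 0 0 0 1" --pt "-0.011 -0.0485 0 0 0 0 1" --pt "-0.011 -0.0485 0 0 0 0 1" --pt "-0.011 -0.0485 0 0 0 0 1"

```text
t: 57.65
tcp_pos: [573.2, -177.3, 168.1]
eef_rot: [0.108, 3.138, -0.001]
contact_force: [0.4, -0.1, 0.7]
width: 1.001
grip_force: 0.0
```

Emit:
arm_command --pt "-0.011 -0.0485 0 0 0 0 1" --pt "-0.011 -0.0485 0 0 0 0 1" --pt "0 0 0 0 0 0 1" --pt "0 0 0 0 0 0 1" --pt "0 0 0 0 0 0 1" --pt "0 0 0 0 0 0 1" --pt "0 0 0 0 0 0 1" --pt "0 0 0 0 0 0 1"

```text
t: 58.65
tcp_pos: [587.9, -273.6, 166.5]
eef_rot: [0.108, 3.14, -0.0]
contact_force: [-0.3, -0.4, 0.3]
width: 1.005
grip_force: 0.0
```

```bash
cat >> h.py <<'E'
def cups(f,names=('orange','green','blue'),z=72):
    # wrist view: fit circle to the top face through the silhouette's far side is fragile; use silhouette mid at z/2
    c,im=load(f)
    for k in names:
        for ce,st in blobs(im,*HUE[k],1500)[0]:
            bc=(st[0]+st[2]/2,st[1]+st[3]/2)
            print(k,'cen',ce,'bbox',st.tolist(),'mid z43',px2w(c,*bc,43)[:2].round(1))
E
python3 - <<'E'
from h import *
show(); c,im=snap('wrist','w10'); cups('w10')
E
```

```text
t 58.65 tcp [ 587.9  -273.65  166.47] yaw 176.08 tz [ 0. -0. -1.] F [-0.3 -0.4  0.3] M [-0.003 -0.017 -0.033] w 1.005 g 0.0 q [-0.56  0.3   1.5  -0.    1.34 -2.06]
orange cen [327.  218.6] bbox [284, 170, 83, 94, 5346] mid z43 [ 582.1 -272.3]
green cen [197.3 216.7] bbox [147, 171, 102, 93, 6924] mid z43 [ 575.3 -377.4]
blue cen [144.2  44. ] bbox [78, 0, 132, 95, 9985] mid z43 [ 448.5 -393.2]
```

View pics/w10.png

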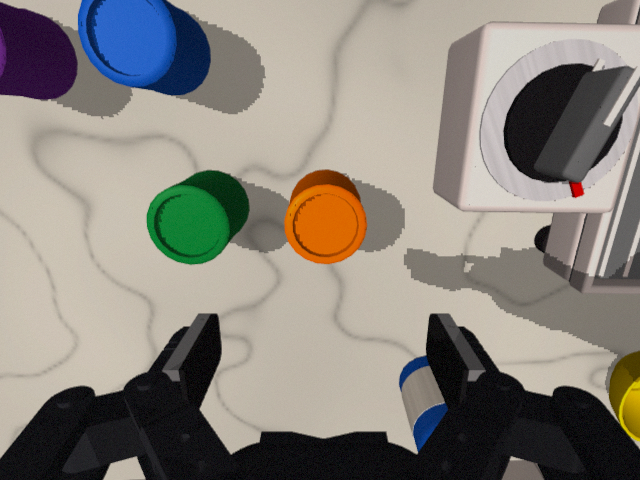

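Wrist view: orange top face at (326,224), green at (191,224), blue at (130,38). A purple cup is at the left edge, and the fingers are clear of the blue soap.

Run:
```python
from h import *
c,im=load('w10')
for n,q in(('orange',(326,224)),('green',(191,224)),('blue',(130,38))): print(n,px2w(c,*q,72).round(1))
# dial: disc centre, mark, pointer in w10 and mark in w7
print('mark w10',px2w(c,576,189,90).round(1),'disc w10',px2w(c,563,124,94).round(1))
c7,_=load('w7'); print('mark w7',px2w(c7,527,76,90).round(1))
```

```text
orange [ 579.8 -271.9   72. ]
green [ 572.8 -372.6   72. ]
blue [ 448.1 -388.4   72. ]
mark w10 [ 561.7 -102.1   90. ] disc w10 [ 518.7 -119.3   94. ]
mark w7 [561.5 -98.5  90. ]
```

Emit:
arm_command --pt "0.0072 0.0025 0.02 0 0 0 1" --pt "0 0 0.04 0 0 0 1" --pt "0 0 0.04 0 0 0 1" --pt "0 0 0.04 0 0 0 1" --pt "0 0 0.02 0 0 0 1" --pt "0 0 0.0145 0 0 0 1" --pt "0 0 0 0 0 0 1" --pt "0 0 0 0 0 0 1"

```text
t: 59.7
tcp_pos: [582.0, -271.7, -6.5]
eef_rot: [0.108, 3.137, -0.002]
contact_force: [-0.1, -0.4, -0.8]
width: 0.999
grip_force: 0.0
```

Emit:
arm_command --pt "0 0 0 0 0 0 0.5" --pt "0 0 0 0 0 0 0.5" --pt "0 0 0 0 0 0 0.5" --pt "0 0 0 0 0 0 0.5" --pt "0 0 0 0 0 0 0.5" --pt "0 0 -0.02 0 0 0 0.5" --pt "0 0 -0.03 0 0 0 0.5" --pt "0 0 0 0 0 0 0.5" --grip_force 30

```text
t: 60.7
tcp_pos: [583.2, -272.4, 45.8]
eef_rot: [0.108, 3.134, -0.005]
contact_force: [-0.2, -0.6, -1.4]
width: 0.733
grip_force: 33.2
```

Run:
```python
from h import *
show()
```

```text
t 60.7 tcp [ 583.16 -272.44   45.83] yaw 176.05 tz [ 0.005 -0.003 -1.   ] F [-0.2 -0.6 -1.4] M [-0.016  0.003  0.015] w 0.733 g 33.2 q [-0.56  0.41  1.6   0.    1.12 -2.06]
```

Emit:
arm_command --pt "0 0 -0.04 0 0 0 0.5" --pt "0 0 -0.04 0 0 0 0.5" --pt "0 0 -0.035 0 0 0 0.5" --pt "0 0.048 0 0 0 0 0.5" --pt "0 0.048 0 0 0 0 0.5" --pt "0 0.048 0 0 0 0 0.5" --pt "0 0.048 0 0 0 0 0.5" --pt "0 0.048 0 0 0 0 0.5"

```text
t: 61.7
tcp_pos: [596.7, -30.0, 156.0]
eef_rot: [-0.109, -3.139, -0.0]
contact_force: [-0.1, 0.4, -1.2]
width: 0.731
grip_force: 33.5
```

Emit:
arm_command --pt "0.002 0.048 0 0 0 0 0.5" --pt "0.002 0.048 0 0 0 0 0.5" --pt "0 0.048 0 0 0 0 0.5" --pt "0 0 0 0 0 0 0.5" --pt "0 0 0 0 0 0 0.5" --pt "0 0 0 0 0 0 0.5" --pt "0 0 0 0 0 0 0.5" --pt "0 0 0 0 0 0 0.5"

```text
t: 62.7
tcp_pos: [603.4, 111.6, 156.9]
eef_rot: [0.11, 3.14, -0.0]
contact_force: [0.2, -0.1, -1.6]
width: 0.728
grip_force: 33.6
```

Run:
```python
from h import *
totool((604.8,110.1,53))
```

```text
t 62.7 tcp [603.37 111.55 156.9 ] yaw 175.98 tz [ 0. -0. -1.] F [ 0.2 -0.1 -1.6] M [0.002 0.017 0.024] w 0.728 g 33.6 q [ 0.05  0.23  1.61 -0.    1.3  -1.45]
tool shift mm [ -1.5  -1.3 103.9]
```

Emit:
arm_command --pt "-0.0015 -0.0013 0.04 0 0 0 0.5" --pt "0 0 0.03 0 0 0 0.5" --pt "0 0 0.02 0 0 0 0.5" --pt "0 0 0.009 0 0 0 0.5" --pt "0 0 0.004 0 0 0 0.5" --pt "0 0 0.001 0 0 0 0.5" --pt "0 0 0 0 0 0 0.5" --pt "0 0 0 0 0 0 0.5"

```text
t: 63.7
tcp_pos: [605.2, 111.0, 53.6]
eef_rot: [0.108, 3.138, 0.0]
contact_force: [0.0, -0.2, -1.2]
width: 0.732
grip_force: 33.6
```

Emit:
arm_command --pt "0 0 0 0 0 0 1" --pt "0 0 0 0 0 0 1" --pt "0 0 0 0 0 0 1" --pt "0 0 -0.03 0 0 0 1" --pt "0 0 -0.04 0 0 0 1" --pt "0 0 -0.04 0 0 0 1" --pt "0 -0.05 0 0 0 0 1" --pt "0 -0.05 0 0 0 0 1"

```text
t: 64.7
tcp_pos: [598.2, 10.6, 163.9]
eef_rot: [0.105, 3.138, -0.0]
contact_force: [0.5, -0.7, 0.1]
width: 1.0
grip_force: 0.0
```

Run:
```python
from h import *
show(); c,im=snap('top','t11')
for k in('orange','green','blue'):
    for ce,st in blobs(im,*HUE[k],200)[0]: print(k,ce,st.tolist(),'ctr',px2w(c,*ce,72)[:2].round(1),'tray',px2w(c,*ce,132)[:2].round(1))
totool((574,-371.5,160))
```

```text
t 64.7 tcp [598.22  10.59 163.95] yaw 176.16 tz [ 0.002 -0.    -1.   ] F [ 0.5 -0.7  0.1] M [-0.01   0.037 -0.056] w 1.0 g 0.0 q [-0.11  0.19  1.64 -0.    1.31 -1.62]
orange [243.4 218.3] [232, 200, 25, 34, 616] ctr [609.7 108.1] tray [595.6  99.7]
green [206.8 138. ] [191, 119, 31, 49, 639] ctr [811. 197.] tray [787.1 184.4]
green [450.9 226.9] [439, 214, 26, 26, 470] ctr [ 576.6 -374.7] tray [ 564.2 -359.4]
blue [461.7 282.2] [450, 269, 26, 27, 517] ctr [ 447.5 -389.7] tray [ 441.4 -373.7]
t 64.75 tcp [597.59   4.23 163.42] yaw 175.94 tz [ 0.001 -0.004 -1.   ] F [ 1.3 -4.1 -0.7] M [-0.097 -0.057  0.038] w 1.0 g 0.0 q [-0.12  0.19  1.65 -0.    1.31 -1.62]
tool shift mm [  -3.1 -376.4    5. ]
```

Emit:
arm_command --pt "-0.0034 -0.0479 0 0 0 0 1" --pt "0 -0.0479 0 0 0 0 1" --pt "0 -0.0479 0 0 0 0 1" --pt "0 -0.0479 0 0 0 0 1" --pt "0 -0.0479 0 0 0 0 1" --pt "0 -0.0479 0 0 0 0 1" --pt "0 -0.0479 0 0 0 0 1" --pt "0 -0.0479 0 0 0 0 1"

```text
t: 65.75
tcp_pos: [574.6, -372.7, 162.8]
eef_rot: [0.109, 3.14, 0.0]
contact_force: [0.0, -0.3, 0.3]
width: 0.998
grip_force: 0.0
```

Emit:
arm_command --pt "0 0 0 0 0 0 1" --pt "0 0 0 0 0 0 1" --pt "0 0 0.04 0 0 0 1" --pt "0 0 0.03 0 0 0 1" --pt "0 0 0 0 0 0 1" --pt "0 0 0 0 0 0 1" --pt "0 0 0 0 0 0 1" --pt "0 0 0 0 0 0 1"

```text
t: 66.75
tcp_pos: [575.6, -371.8, 94.6]
eef_rot: [0.108, 3.138, -0.002]
contact_force: [-0.9, -0.5, -0.1]
width: 1.002
grip_force: 0.0
```

Run:
```python
from h import *
show(); c,im=snap('wrist','w12')
for k in('green','blue'):
    for ce,st in blobs(im,*HUE[k],1500)[0]: print(k,ce,st.tolist(),px2w(c,*ce,60).round(1))
h=cv2.cvtColor(im,cv2.COLOR_BGR2HSV)
m=cv2.inRange(h,np.array((45,110,80)),np.array((75,255,255)))
k=max(cv2.findContours(m,0,2)[0],key=cv2.contourArea); (u,v),r=cv2.minEnclosingCircle(k); print('bright',u,v,r,px2w(c,u,v,72).round(1))
totool((575.5,-372,-8))
```

```text
t 66.75 tcp [ 575.6  -371.84   94.59] yaw 176.06 tz [ 0.002 -0.002 -1.   ] F [-0.9 -0.5 -0.1] M [-0.011  0.002 -0.034] w 1.002 g 0.0 q [-0.69  0.45  1.45  0.    1.24 -2.19]
green [317.1 256.6] [263, 192, 108, 126, 10539] [ 569.9 -375.9   60. ]
blue [268.6  41.1] [196, 0, 136, 97, 10672] [ 454.9 -391.2   60. ]
bright 316.804931640625 266.8434143066406 54.15609359741211 [ 571.4 -376.    72. ]
t 66.8 tcp [ 575.36 -371.73   94.17] yaw 176.05 tz [ 0.001 -0.001 -1.   ] F [-0.1 -0.5 -0.1] M [-0.032 -0.024 -0.039] w 0.998 g 0.0 q [-0.69  0.45  1.45  0.    1.24 -2.19]
tool shift mm [  0.   -0.2 102.2]
```

Emit:
arm_command --pt "0.0019 -0.0019 0.02 0 0 0 1" --pt "0 0 0.03 0 0 0 1" --pt "0 0 0.03 0 0 0 1" --pt "0 0 0.015 0 0 0 1" --pt "0 0 0.006 0 0 0 1" --pt "0 0 0 0 0 0 1" --pt "0 0 0 0 0 0 0.5" --pt "0 0 0 0 0 0 0.5"

```text
t: 67.8
tcp_pos: [573.8, -374.0, -6.4]
eef_rot: [0.108, 3.137, -0.003]
contact_force: [-0.6, -1.5, 2.7]
width: 0.735
grip_force: 33.3
```

Emit:
arm_command --pt "0 0 0 0 0 0 0.5" --pt "0 0 0 0 0 0 0.5" --pt "0 0 0 0 0 0 0.5" --pt "0 0 -0.02 0 0 0 0.5" --pt "0 0 -0.035 0 0 0 0.5" --pt "0 0 -0.04 0 0 0 0.5" --pt "0 0 -0.04 0 0 0 0.5" --pt "0 0 -0.03 0 0 0 0.5"

```text
t: 68.8
tcp_pos: [573.1, -373.3, 160.2]
eef_rot: [0.108, 3.138, -0.002]
contact_force: [0.4, -0.3, -1.8]
width: 0.729
grip_force: 33.1
```

Run:
```python
from h import *
totool((596.2,0.5,160))
```

```text
t 68.8 tcp [ 573.11 -373.33  160.15] yaw 176.05 tz [ 0.002 -0.001 -1.   ] F [ 0.4 -0.3 -1.8] M [-0.018 -0.059  0.013] w 0.729 g 33.1 q [-0.69  0.39  1.41  0.    1.34 -2.19]
tool shift mm [ 2.700e+00  3.745e+02 -3.000e-01]
```

Emit:
arm_command --pt "0.0027 0.0468 0 0 0 0 0.5" --pt "0 0.0468 0 0 0 0 0.5" --pt "0 0.0468 0 0 0 0 0.5" --pt "0 0.0468 0 0 0 0 0.5" --pt "0 0.0468 0 0 0 0 0.5" --pt "0 0.0468 0 0 0 0 0.5" --pt "0 0.0468 0 0 0 0 0.5" --pt "0 0.0468 0 0 0 0 0.5"

```text
t: 69.8
tcp_pos: [595.6, 2.2, 157.8]
eef_rot: [0.108, 3.139, -0.0]
contact_force: [0.1, -0.4, -1.1]
width: 0.728
grip_force: 33.2
```

Emit:
arm_command --pt "0 0 0 0 0 0 0.5" --pt "0 0 0 0 0 0 0.5" --pt "0 0 0.04 0 0 0 0.5" --pt "0 0 0.03 0 0 0 0.5" --pt "0 0 0.02 0 0 0 0.5" --pt "0 0 0.008 0 0 0 0.5" --pt "0 0 0.004 0 0 0 0.5" --pt "0 0 0.001 0 0 0 0.5"

```text
t: 70.8
tcp_pos: [596.6, 0.4, 54.7]
eef_rot: [0.108, 3.138, -0.0]
contact_force: [1.1, -0.3, 0.1]
width: 0.728
grip_force: 33.3
```

Emit:
arm_command --pt "0 0 0 0 0 0 0.5" --pt "0 0 0 0 0 0 0.5" --pt "0 0 0 0 0 0 1" --pt "0 0 0 0 0 0 1" --pt "0 0 0 0 0 0 1" --pt "0 0 -0.03 0 0 0 1" --pt "0 0 -0.04 0 0 0 1" --pt "0 0 -0.04 0 0 0 1"

```text
t: 71.8
tcp_pos: [595.6, 0.6, 164.8]
eef_rot: [-0.108, -3.139, -0.0]
contact_force: [0.3, -0.2, 0.4]
width: 1.002
grip_force: 0.0
```

Run:
```python
from h import *
c,im=snap('top','t13')
for k in('orange','green','blue'):
    for ce,st in blobs(im,*HUE[k],200)[0]: print(k,ce,st.tolist(),'ctr',px2w(c,*ce,72)[:2].round(1),'tray',px2w(c,*ce,132)[:2].round(1))
totool((449,-388,160))
```

```text
orange [246.  219.1] [236, 201, 21, 33, 466] ctr [607.6 102. ] tray [593.7  94. ]
green [208. 139.] [191, 119, 37, 49, 663] ctr [808.4 194.1] tray [784.6 181.6]
green [283.4 219.6] [275, 211, 17, 19, 243] ctr [604.1  14.5] tray [590.4  10.7]
blue [461.7 282.2] [450, 269, 26, 27, 505] ctr [ 447.5 -389.7] tray [ 441.4 -373.7]
t 71.85 tcp [5.9913e+02 2.2000e-01 1.7170e+02] yaw 176.05 tz [ 0.009 -0.001 -1.   ] F [3.3 0.5 5.5] M [ 0.058 -0.042 -0.017] w 1.001 g 0.0 q [-0.13  0.18  1.64  0.    1.31 -1.63]
tool shift mm [ 123.2 -397.6   10.8]
```

Emit:
arm_command --pt "0.015 -0.0497 0 0 0 0 1" --pt "0.015 -0.0497 0 0 0 0 1" --pt "0.015 -0.0497 0 0 0 0 1" --pt "0.015 -0.0497 0 0 0 0 1" --pt "0.015 -0.0497 0 0 0 0 1" --pt "0.015 -0.0497 0 0 0 0 1" --pt "0.015 -0.0497 0 0 0 0 1" --pt "0.015 -0.0497 0 0 0 0 1"

```text
t: 72.85
tcp_pos: [448.0, -389.4, 163.9]
eef_rot: [0.108, 3.139, -0.0]
contact_force: [0.5, -1.0, 0.2]
width: 1.001
grip_force: 0.0
```

Emit:
arm_command --pt "0 0 0 0 0 0 1" --pt "0 0 0 0 0 0 1" --pt "0 0 0.04 0 0 0 1" --pt "0 0 0.03 0 0 0 1" --pt "0 0 0 0 0 0 1" --pt "0 0 0 0 0 0 1" --pt "0 0 0 0 0 0 1" --pt "0 0 0 0 0 0 1"

```text
t: 73.85
tcp_pos: [449.5, -388.4, 95.3]
eef_rot: [0.108, 3.138, -0.003]
contact_force: [0.9, 0.7, 0.2]
width: 1.002
grip_force: 0.0
```

Run:
```python
from h import *
show(); c,im=snap('wrist','w14')
h=cv2.cvtColor(im,cv2.COLOR_BGR2HSV)
for lo in((105,150,80),(105,150,130)):
    m=cv2.inRange(h,np.array(lo),np.array((122,255,255)))
    k=max(cv2.findContours(m,0,2)[0],key=cv2.contourArea); (u,v),r=cv2.minEnclosingCircle(k); print('bright',u,v,r,px2w(c,u,v,72).round(1),cv2.boundingRect(k))
totool((449,-388,-8))
c,im=snap('top','t14')
for k in('orange','green','blue'):
    for ce,st in blobs(im,*HUE[k],200)[0]: print(k,ce,st.tolist(),'ctr',px2w(c,*ce,72)[:2].round(1),'tray',px2w(c,*ce,132)[:2].round(1))
```

```text
t 73.85 tcp [ 449.46 -388.39   95.32] yaw 176.06 tz [ 0.002 -0.002 -1.   ] F [0.9 0.7 0.2] M [-0.005 -0.031 -0.02 ] w 1.002 g 0.0 q [-0.85  0.25  1.71  0.    1.18 -2.35]
bright 318.8333435058594 248.56666564941406 62.705352783203125 [ 434.7 -390.6   72. ] (265, 186, 109, 126)
bright 319.4317626953125 259.83087158203125 54.44441604614258 [ 441.4 -390.8   72. ] (265, 210, 109, 102)
t 73.9 tcp [ 449.23 -388.28   94.99] yaw 176.05 tz [ 0.001 -0.001 -1.   ] F [0.4 0.1 0.6] M [ 0.006  0.087 -0.041] w 1.001 g 0.0 q [-0.85  0.25  1.71 -0.    1.18 -2.35]
tool shift mm [  0.4   0.4 103. ]
orange [240.9 216.5] [225, 200, 32, 34, 780] ctr [614.1 113.9] tray [599.9 105.3]
orange [114.8 272.9] [93, 262, 44, 22, 743] ctr [488.6 403.5] tray [480.5 380.8]
green [206.8 135. ] [191, 119, 31, 33, 473] ctr [818.7 197.2] tray [794.4 184.5]
green [288.2 215.8] [275, 203, 28, 27, 572] ctr [613.    3.1] tray [ 5.988e+02 -1.000e-01]
```

Emit:
arm_command --pt "0.0044 -0.0018 0.02 0 0 0 1" --pt "0 0 0.03 0 0 0 1" --pt "0 0 0.03 0 0 0 1" --pt "0 0 0.015 0 0 0 1" --pt "0 0 0.006 0 0 0 1" --pt "0 0 0 0 0 0 1" --pt "0 0 0 0 0 0 0.5" --pt "0 0 0 0 0 0 0.5"

```text
t: 74.95
tcp_pos: [445.1, -390.2, -5.7]
eef_rot: [0.108, 3.138, -0.003]
contact_force: [-0.3, 0.4, 3.4]
width: 0.735
grip_force: 33.1
```

Emit:
arm_command --pt "0 0 0 0 0 0 0.5" --pt "0 0 0 0 0 0 0.5" --pt "0 0 0 0 0 0 0.5" --pt "0 0 -0.02 0 0 0 0.5" --pt "0 0 -0.035 0 0 0 0.5" --pt "0 0 -0.04 0 0 0 0.5" --pt "0 0 -0.04 0 0 0 0.5" --pt "0 0 -0.03 0 0 0 0.5"

```text
t: 75.95
tcp_pos: [444.5, -389.5, 160.9]
eef_rot: [0.108, 3.138, -0.002]
contact_force: [-0.1, 0.0, -0.9]
width: 0.731
grip_force: 33.3
```

Run:
```python
from h import *
totool((515.1,117.2,160))
```

```text
t 75.95 tcp [ 444.49 -389.5   160.94] yaw 176.05 tz [ 0.001 -0.002 -1.   ] F [-0.1  0.  -0.9] M [ 0.035 -0.001 -0.005] w 0.731 g 33.3 q [-0.85  0.17  1.67  0.    1.3  -2.35]
tool shift mm [-3.560e+01  5.104e+02  2.000e-01]
```

Emit:
arm_command --pt "-0.0036 0.051 0 0 0 0 0.5" --pt "-0.0036 0.051 0 0 0 0 0.5" --pt "-0.0036 0.051 0 0 0 0 0.5" --pt "-0.0036 0.051 0 0 0 0 0.5" --pt "-0.0036 0.051 0 0 0 0 0.5" --pt "-0.0036 0.051 0 0 0 0 0.5" --pt "-0.0036 0.051 0 0 0 0 0.5" --pt "-0.0036 0.051 0 0 0 0 0.5"

```text
t: 76.95
tcp_pos: [500.9, 17.5, 158.9]
eef_rot: [0.108, 3.139, -0.0]
contact_force: [0.9, -0.3, -1.9]
width: 0.725
grip_force: 33.5
```

Emit:
arm_command --pt "-0.0036 0.051 0 0 0 0 0.5" --pt "-0.0036 0.051 0 0 0 0 0.5" --pt "0 0 0 0 0 0 0.5" --pt "0 0 0 0 0 0 0.5" --pt "0 0 0 0 0 0 0.5" --pt "0 0 0.04 0 0 0 0.5" --pt "0 0 0.03 0 0 0 0.5" --pt "0 0 0.02 0 0 0 0.5"

```text
t: 77.95
tcp_pos: [514.4, 115.5, 66.3]
eef_rot: [-0.112, -3.138, 0.001]
contact_force: [0.2, -0.3, -1.3]
width: 0.733
grip_force: 33.6
```

Emit:
arm_command --pt "0 0 0.008 0 0 0 0.5" --pt "0 0 0.004 0 0 0 0.5" --pt "0 0 0.001 0 0 0 0.5" --pt "0 0 0 0 0 0 0.5" --pt "0 0 0.001 0 0 0 0.5" --pt "0 0 0 0 0 0 0.5" --pt "0 0 0 0 0 0 0.5" --pt "0 0 0 0 0 0 0.5"

```text
t: 78.95
tcp_pos: [515.7, 117.1, 54.3]
eef_rot: [0.108, 3.139, 0.0]
contact_force: [1.0, 1.3, 2.2]
width: 0.735
grip_force: 33.7
```

Run:
```python
from h import *
show()
```

```text
t 78.95 tcp [515.74 117.11  54.32] yaw 176.05 tz [ 0.001  0.    -1.   ] F [1.  1.3 2.2] M [0.012 0.    0.031] w 0.735 g 33.7 q [ 0.07  0.16  1.9  -0.    1.08 -1.43]
```

Emit:
arm_command --pt "0 0 0 0 0 0 1" --pt "0 0 0 0 0 0 1" --pt "0 0 0 0 0 0 1" --pt "0 0 -0.03 0 0 0 1" --pt "0 0 -0.04 0 0 0 1" --pt "0 0 -0.04 0 0 0 1" --pt "-0.0042 -0.0465 0 0 0 0 1" --pt "-0.0042 -0.0465 0 0 0 0 1"

```text
t: 79.95
tcp_pos: [517.7, 23.0, 164.8]
eef_rot: [0.105, 3.138, -0.0]
contact_force: [0.9, -0.0, -0.1]
width: 1.0
grip_force: 0.0
```

Emit:
arm_command --pt "-0.0042 -0.0465 0 0 0 0 1" --pt "-0.0042 -0.0465 0 0 0 0 1" --pt "-0.0042 -0.0465 0 0 0 0 1" --pt "0 0 0 0 0 7.5 1" --pt "0 0 0 0 0 7 1" --pt "0 0 0 0 0 0 1" --pt "0 0 0 0 0 0 1" --pt "0 0 0 0 0 0 1"

```text
t: 80.95
tcp_pos: [520.2, -116.2, 163.9]
eef_rot: [0.501, 3.101, -0.0]
contact_force: [-0.3, -0.8, -0.1]
width: 0.996
grip_force: 0.0
```

Run:
```python
from h import *
show(); snap('wrist','w15')
c,im=snap('top','t15')
for k in('orange','green','blue'):
    for ce,st in blobs(im,*HUE[k],200)[0]: print(k,ce,st.tolist(),'tray',px2w(c,*ce,132)[:2].round(1))
```

```text
t 80.95 tcp [ 520.23 -116.16  163.86] yaw 161.64 tz [-0. -0. -1.] F [-0.3 -0.8 -0.1] M [ 0.032 -0.015 -0.008] w 0.996 g 0.0 q [-0.37  0.04  1.81 -0.    1.29 -1.62]
orange [240.2 216.3] [226, 200, 31, 34, 728] tray [600.4 106.9]
orange [113.7 272.6] [93, 262, 44, 22, 701] tray [481.2 383.2]
green [206.8 135.3] [191, 119, 31, 33, 493] tray [793.7 184.5]
green [288.7 215.5] [275, 203, 27, 26, 437] tray [599.4  -1.2]
blue [236.9 253.6] [223, 240, 28, 28, 537] tray [516.4 113.8]
```

View pics/w15.png

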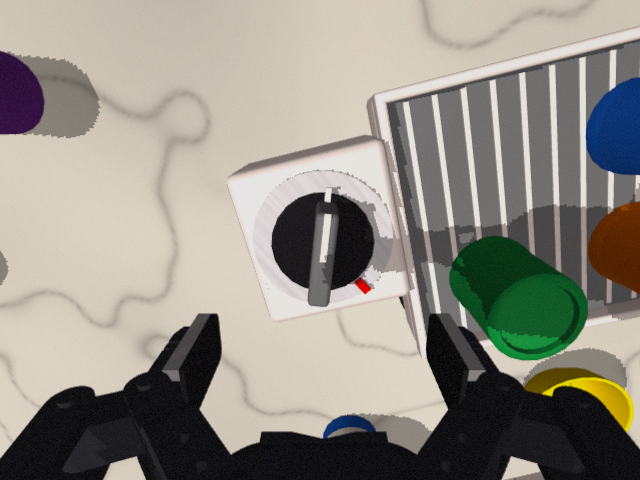

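Wrist view: pointer tip (331,188), bar from (328,205) to (318,302), disc centre (322,241), red mark (364,286). All three cups stand in the tray.

Run:
```python
from h import *
c,im=load('w15')
d=px2w(c,322.5,241.5,94)[:2]; p=px2w(c,331,188,91)[:2]; 
h=cv2.cvtColor(im,cv2.COLOR_BGR2HSV)
m=cv2.inRange(h[260:310,340:385],np.array((0,180,120)),np.array((6,255,255)))
ys,xs=np.nonzero(m); mk=(xs.mean()+340,ys.mean()+260); M=px2w(c,*mk,89)[:2]
a=lambda v:np.degrees(np.arctan2(v[1],v[0]))
b1=px2w(c,327,205,128)[:2];b2=px2w(c,318,302,128)[:2]
print('disc',d,'bar mid',(b1+b2)/2,np.linalg.norm(b1-b2),'bar ang',a(b1-b2),'ptr',a(p-d),np.linalg.norm(p-d),'mark',mk,M,a(M-d),np.linalg.norm(M-d))
c=calibration('top');t=cv2.imread('pics/top0.png')
m=cv2.inRange(cv2.cvtColor(t,cv2.COLOR_BGR2HSV)[225:245,325:345],np.array((0,150,100)),np.array((6,255,255)));ys,xs=np.nonzero(m);print('top mark',px2w(c,xs.mean()+325,ys.mean()+225,89)[:2],len(xs))
for f,q in(('w7',(527,76)),('w10',(576,189))): print(f,px2w(load(f)[0],*q,89)[:2])
```

```text
disc [ 517.32486536 -116.60637765] bar mid [ 514.79968995 -115.77418242] 62.213781578485246 bar ang 156.6067131554558 ptr 152.79846910076387 36.93796812367308 mark (np.float64(362.7142857142857), np.float64(285.82142857142856)) [ 560.85811239 -100.0343741 ] 20.840560590091897 46.5808426139041
top mark [ 564.75643655 -100.09850373] 9
w7 [561.36808283 -99.03984338]
w10 [ 561.90968603 -101.37779187]
```

Emit:
arm_command --pt "0 0.0005 0.03 0 0 6 0.6" --pt "0 0 0.03 0 0 0 0.6" --pt "0 0 0.02 0 0 0 0.6" --pt "0 0 0.008 0 0 0 0.6" --pt "0 0 0 0 0 0 0" --pt "0 0 0 0 0 0 0" --pt "0 0 0 0 0 0 0" --pt "0 0 0 0 0 0 0" --grip_force 30

```text
t: 82.05
tcp_pos: [520.8, -117.0, 77.1]
eef_rot: [0.665, 3.069, -0.003]
contact_force: [-2.7, -4.1, 4.6]
width: 0.157
grip_force: 33.2
```

Run:
```python
from h import *
show()
```

```text
t 82.05 tcp [ 520.83 -117.04   77.15] yaw 155.55 tz [ 0.001 -0.002 -1.   ] F [-2.7 -4.1  4.6] M [-0.539  0.453  0.123] w 0.157 g 33.2 q [-0.37  0.14  1.88 -0.    1.12 -1.51]
```

Emit:
arm_command --pt "0 0 0 0 0 10 0" --pt "0 0 0 0 0 10 0" --pt "0 0 0 0 0 10 0" --pt "0 0 0 0 0 10 0" --pt "0 0 0 0 0 10 0" --pt "0 0 0 0 0 0 0" --pt "0 0 0 0 0 0 0" --pt "0 0 0 0 0 0 0"

```text
t: 83.05
tcp_pos: [520.2, -117.7, 77.1]
eef_rot: [1.9, 2.5, -0.004]
contact_force: [-5.1, -6.8, 4.7]
width: 0.157
grip_force: 33.4
```

Run:
```python
from h import *
show()
```

```text
t 83.05 tcp [ 520.19 -117.68   77.14] yaw 105.54 tz [-0.    -0.003 -1.   ] F [-5.1 -6.8  4.7] M [-1.061  0.892 -0.062] w 0.157 g 33.4 q [-0.37  0.14  1.88 -0.    1.13 -0.64]
```

Emit:
arm_command --pt "0 0 0 0 0 10 0" --pt "0 0 0 0 0 10 0" --pt "0 0 0 0 0 10 0" --pt "0 0 0 0 0 10 0" --pt "0 0 0 0 0 10 0" --pt "0 0 0 0 0 10 0" --pt "0 0 0 0 0 10 0" --pt "0 0 0 0 0 6 0"

```text
t: 84.05
tcp_pos: [518.8, -117.3, 77.1]
eef_rot: [3.038, 0.795, -0.006]
contact_force: [-11.3, -4.2, 10.8]
width: 0.16
grip_force: 34.1
```

Emit:
arm_command --pt "0 0 0 0 0 0 0" --pt "0 0 0 0 0 0 0" --pt "0 0 0 0 0 0 0.6" --pt "0 0 0 0 0 0 0.6" --pt "0 0 -0.04 0 0 0 1" --pt "0 0 -0.04 0 0 0 1" --pt "0 0 -0.01 0 0 0 1" --pt "0 0 0 0 0 0 1"

```text
t: 85.05
tcp_pos: [520.9, -115.8, 166.2]
eef_rot: [3.037, 0.801, 0.002]
contact_force: [0.6, 0.9, 0.5]
width: 1.0
grip_force: 0.0
```

Run:
```python
from h import *
show(); c,im=snap('wrist','w16')
cv2.imwrite('pics/w16c.png',cv2.resize(im[150:330,220:440],None,fx=3.3,fy=3.3,interpolation=cv2.INTER_CUBIC))
```

```text
t 85.05 tcp [ 520.87 -115.82  166.22] yaw 29.56 tz [ 0.001 -0.    -1.   ] F [0.6 0.9 0.5] M [-0.055 -0.014 -0.032] w 1.0 g 0.0 q [-0.37  0.03  1.81  0.    1.3   0.69]
```

View pics/w16c.png

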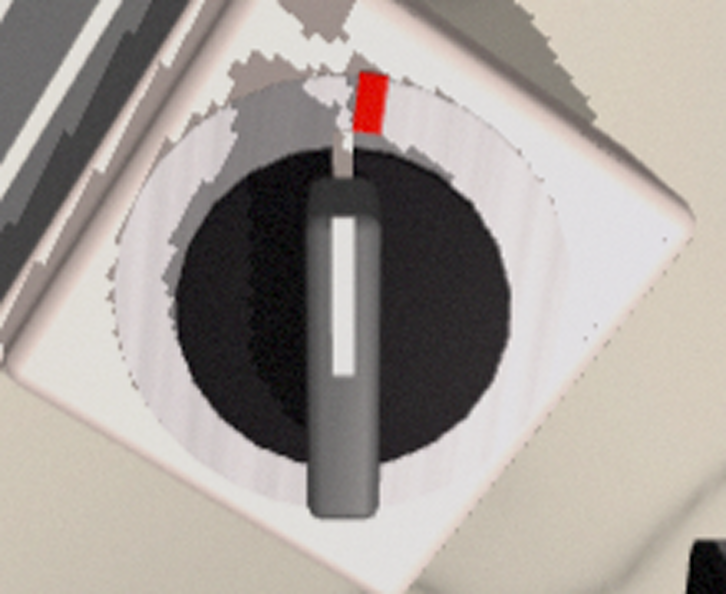

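Crop: pointer at (342,130), red mark centred at (370,103), disc centre (343,308). About 7.5° clockwise is still to go.

Emit:
arm_command --pt "0 0 0.04 0 0 0 0.6" --pt "0 0 0.04 0 0 0 0.6" --pt "0 0 0.008 0 0 0 0.6" --pt "0 0 0 0 0 0 0.6" --pt "0 0 0 0 0 0 0" --pt "0 0 0 0 0 0 0" --pt "0 0 0 0 0 0 0" --pt "0 0 0 0 0 0 0"

```text
t: 86.1
tcp_pos: [521.3, -115.9, 79.6]
eef_rot: [3.037, 0.801, 0.003]
contact_force: [-2.0, 2.2, 6.3]
width: 0.157
grip_force: 31.8
```

Emit:
arm_command --pt "0 0 0 0 0 4 0" --pt "0 0 0 0 0 3.5 0" --pt "0 0 0 0 0 0 0" --pt "0 0 0 0 0 0 0" --pt "0 0 0 0 0 0 0" --pt "0 0 0 0 0 0 0" --pt "0 0 0 0 0 0 0.6" --pt "0 0 0 0 0 0 0.6"

```text
t: 87.1
tcp_pos: [520.5, -116.0, 78.0]
eef_rot: [3.083, 0.601, 0.001]
contact_force: [0.0, -0.3, 0.4]
width: 0.578
grip_force: 0.0
```

Emit:
arm_command --pt "0 0 0 0 0 0 0.6" --pt "0 0 -0.04 0 0 0 1" --pt "0 0 -0.04 0 0 0 1" --pt "0 0 -0.01 0 0 0 1" --pt "0 0 0 0 0 0 1" --pt "0 0 0 0 0 0 1" --pt "0 0 0 0 0 0 1" --pt "0 0 0 0 0 0 1"

```text
t: 88.1
tcp_pos: [519.8, -115.7, 166.9]
eef_rot: [-3.083, -0.601, 0.002]
contact_force: [0.1, -0.2, -0.1]
width: 0.999
grip_force: 0.0
```

Run:
```python
from h import *
show(); c,im=snap('wrist','w17'); s,t=snap('top','t17')
a=cv2.resize(im[150:330,220:440],(440,360),interpolation=cv2.INTER_CUBIC)
b=cv2.resize(t[190:310,80:330],(750,360))[:,:360]
b2=cv2.resize(t[190:310,80:330],(360,173))
o=np.zeros((360,800,3),np.uint8);o[:,:440]=a;o[:173,440:]=b2
cv2.imwrite('pics/w17c.png',o)
```

```text
t 88.1 tcp [ 519.85 -115.71  166.86] yaw 22.05 tz [-0.002  0.001 -1.   ] F [ 0.1 -0.2 -0.1] M [-0.01   0.012  0.012] w 0.999 g 0.0 q [-0.37  0.03  1.81 -0.    1.3   0.82]
```

View pics/w17c.png

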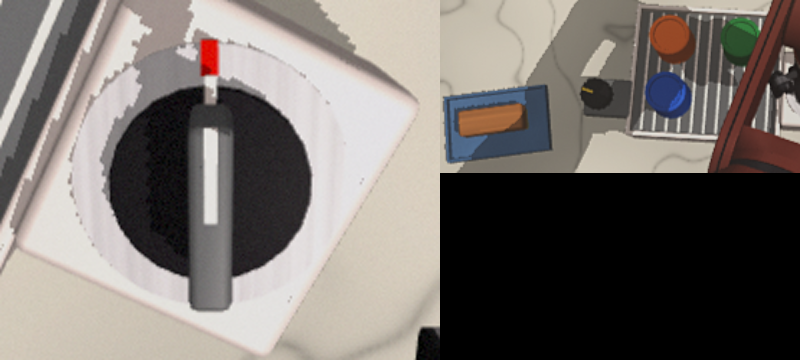

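The pointer (210,90) lines up with the red mark (210,57), the brush is inside the caddy, and all three cups are in the tray. I'm handing the job in.

```bash
python3 -c "
from workcell import order
print(order.finish_job())"
```

```text
the job is handed in; nothing more can be done
None
```

I handed the job in at about 88 s: the foot is screwed down to an estimated 16 N (from touch heights, not read directly). The orange, green and blue cups stand in the tray (there was no red one), the brush is in the caddy, and the dial is on the red mark. The hand-in returned no verdict.

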